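Rack the keeper pins, uncouple the hitch and hold the tongue up

TASK

Uncouple the small tow hitch for inspection. First draw the two steel keeper pins that block its latch and stand each fully home in the empty hole of the rack row that holds pins of its own length; then pull the red latch handle straight out sideways against its spring and, once the latch is free of the ball, lift the tongue off it. Finish while holding the coupler raised at least 6 cm - do not lower it or let go - and leave the screwdriver and loupe as they lie.

Things in the scene. Friction and masses are not known exactly. Their poses are not given: they have to be found in the camera images.
- hitch_stand: Fixed hitch stand: dark base plate 275 x 110 x 12 mm (x -50 to +225, y +-55 mm), 40 mm ball on a neck, two hinge cheeks 88 mm high. Origin on the bench right under the ball; x runs along the tongue from ball to hinge, y across (left, seen from ball to hinge), z up. Two 56 mm high bosses at x +-45, y -90 mm have 15.5 mm holes, 41 mm deep (floor 15 mm above the bench), for the keeper pins.
- ball_center (a point): Centre of the ball, fixed to the stand, 80 mm above the bench; axes as the stand's.
- tongue: Blue tongue stub (tube 38 wide, 32 mm high) with a grey cup-shaped coupler (58 mm across, from 24 mm below to 28 mm above the ball's centre) over the ball. Origin on the hinge axis, 180 mm along the stand's +x from the ball's centre, 80 mm above the bench; axes as the stand's when down. It only turns about its y, 0 to 0.9 rad, coupler end going up. With latch about 0.8 kg; let go, it falls back.
- coupler (a point): Centre of the coupler's socket, on the tongue: at the ball's centre while coupled, 180 mm from the hinge axis. Its height over ball_center is how far the coupler is raised (60 mm at 0.34 rad).
- latch (a joint): How far the latch is pulled out, m: 0 shut (bolt under the ball, the tongue cannot rise), 0.022 end of travel. It slides along the tongue's -y (to the right, seen from the ball looking to the hinge). The bolt is free of the ball from 0.011; 0.015 to 0.019 is a good pull. The spring pulls back with 5 N at 0 and 11 N at 0.016 and shuts it when let go.
- latch_handle (a point): Grip point on the red upright handle plate: 10 mm thick along the tongue's y, 34 wide along its x; top 18 mm above it, sides free to 40 mm below it. Shut, it lies 77 mm to the -y side of the ball's centre and 42 mm above it (122 mm above the bench), 43 mm free towards the coupler. At its foot a crossbar (116 mm along x, top 71 mm above the bench) lies 1.5 mm behind the pins. Lift the tongue by it.
- screwdriver: Loose bystander: screwdriver with red handle, 180 mm long, 24 mm thick; origin under its middle, length along its y.
- pin_short: The shorter keeper pin: plain steel, 14 mm diameter, 95 mm long, 100 g, upright in one of the two bosses (either one) on the outer side of the latch's crossbar, so that the latch cannot be pulled. It is free to 21 mm on the handle's side. Origin at the centre of its foot, z along it, up; top 95 mm above the origin (110 mm above the bench at the start).
- pin_long: The longer keeper pin: the same but 120 mm long, in the other boss. Origin at the centre of its foot, z along it; its top is 135 mm above the bench at the start.
- pin_rack: Fixed wooden pin rack 130 x 170 x 45 mm, origin under its centre. Two rows of three holes along its y, 50 mm apart: row of short pins at x -27.5, row of long pins at x +27.5 mm. In each row the holes at y 0 and +50 mm hold fixed pins (95 or 120 mm long, standing 60 or 85 mm above the rack) and the one at y -50 mm is empty. Holes 18 mm wide, 35 mm deep.
- hole_short (a point): Centre of the floor of the empty hole in the row of short pins, 10 mm above the bench; the mouth is 35 mm higher.
- hole_long (a point): Centre of the floor of the empty hole in the row of long pins, 10 mm above the bench; the mouth is 35 mm higher.
- loupe: Loose bystander: black round stand loupe, 39 mm across, 24 mm high; origin under its centre.

How it is judged:
On the way, in this order (a step that is already met when the one before it is completed fails the run):
1. both keeper pins stand fully home in the rack, each in the empty hole of its own row, let go (horizontal distance between pin_short and hole_short below 0.006 m and z of pin_short in the frame of hole_short below 0.005 m and angle between each of pin_short, pin_long's own z axis and vertical below 0.15 rad and horizontal distance between pin_long and hole_long below 0.006 m and z of pin_long in the frame of hole_long below 0.005 m and contact force between the fingers and pin_short below 0.1 N and contact force between the fingers and pin_long below 0.1 N), for 0.2 s.
2. the latch is pulled sideways out from under the ball by the gripper, while the tongue still sits on the ball (value of joint latch above 0.011 m and z of coupler in the frame of ball_center below 0.006 m and contact force between the fingers and tongue above 1 N), for 0.1 s.
3. the coupler is lifted clear off the ball, held in the gripper (z of coupler in the frame of ball_center above 0.045 m and contact force between the fingers and tongue above 1 N), for 0.1 s.
At the end, for the whole second after the job is handed in: The coupler is held over 50 mm above its seat, at rest (under 0.03 m/s and 0.15 rad/s), the fingers bearing on tongue or latch with over 1 N; both pins stand in their own row's hole: foot within 6 mm of its axis and 5 mm of its floor, upright within 0.15 rad (horizontal distance between pin_short and hole_short below 0.006 m and z of pin_short in the frame of hole_short below 0.005 m and angle between each of pin_short, pin_long's own z axis and vertical below 0.15 rad and horizontal distance between pin_long and hole_long below 0.006 m and z of pin_long in the frame of hole_long below 0.005 m and z of coupler in the frame of ball_center above 0.05 m and contact force between the fingers and tongue above 1 N and linear speed of tongue below 0.03 m/s and angular speed of tongue below 0.15 rad/s); the arm keeps its last pose, push and grip.
It fails at once if the screwdriver is knocked more than 30 mm from its place (distance of screwdriver from where it was at the start of the episode above 0.03 m).
It fails at once if the loupe is knocked more than 30 mm from its place (distance of loupe from where it was at the start of the episode above 0.03 m).
It also fails if it takes over 69 s, if anything falls off the work surface, if the arm or the gripper's body presses on something with over 40 N, if the wrist force passes 120 N, or if a joint passes its speed limit or range.

ROBOT

A 6-joint arm with a two-finger parallel gripper is mounted at the origin on a cart in front of the work surface, level with it; the furniture and walls round the work are solid. World frame = base frame: x ahead of the robot, y to its left, z up, the work surface at z = 0. Lengths are in m, angles in rad, forces in N, time in s.
With the tool pointing down it reaches from about 0.325 to 0.775 m from the base axis. Payload 5.5 kg.
Tool frame: the origin (TCP) lies on the front face of the gripper's body, between the roots of the fingers; the fingertips stand 80 mm ahead of it and the grasp point (between the pads) lies 61 mm ahead of it; x points along the fingers, y is the direction in which the jaws open and shut, and the axes are right-handed (so a half turn about x gives the same grasp; the last joint's range is limited). The gripper opens to 88 mm and grips with 3 to 60 N. Pads are 20 mm wide; open, the fingers measure 115 mm over their backs; the gripper's body (75 mm by 178 mm) begins 61 mm behind the grasp point.
Start: joints at [-0.057, 0.091, 1.231, -0, 1.82, -0.057], TCP at [0.6, -0, 0.303] pointing down, gripper open.
Joint ranges: [-2.87, 2.87], [-0.86, 2.18], [0.17, 2.46], [-1.51, 4.65], [0.06, 2.69], [-2.65, 2.65]. Speed limits (rad/s): [2.57, 2.57, 3.01, 3.14, 3.14, 3.14].

INTERFACE

Orientations are given as a unit quaternion [x, y, z, w].
In Python, from station import sense, read_camera, calibration, r, spotter gives the robot as it stands.
- The arm moves only by the tool move_arm, never from a script. Its argument "deltas" is a list of rows, each an object of numbers: "tx", "ty", "tz": the shift along the tool's x, y, z in cm; "turn": the turn about the tool's x in degrees; "hand": the finger opening in cm, from 0 to 8.78. In form: [{"tx": .., "ty": .., "tz": .., "turn": .., "hand": ..}, ...]. A call has 1 to 20 rows; each row shifts and turns the pose as measured when the row begins, along the tool's axes as they then stand; what a row does not reach is not made up. A row lasts 1/12 s, in which the tool goes at most 41.7 mm and 7.16 degrees, less where a joint would pass 70% of its speed; a pose out of reach is approached as far as the arm can. A call with a gripper value outside its range is refused whole. The fingers move at their own pace and stop on an object; "force" is the grip in N (left out, the last holds). Time passes only in rows, so rows that do not move let the fingers close. It gives the time, the measured TCP pose, the force and the opening at its end, in the units of the state.
- sense(): the state, without advancing time (a new reading comes with each control period).
- read_camera(name): name is "scene" or "side" or "wrist"; returns (picture, depth): 384x512x3 uint8, red, green, blue; 384x512 float32, m along the optical axis (not along the pixel's ray), 0 where there is no reading.
- calibration(name): a dict with "mtx" (3x3 intrinsics, pixels), "world_to_cam" (4x4, takes a point from world to camera coordinates). Camera axes: x right, y down, z forward; pixel columns grow to the right and rows downward; lengths in m; the calibration is good to about 2 mm. A picture is of the moment at which its call begins: read the wrist's pose just before it. calibration takes no time and is no camera call; for the wrist camera it gives the pose at the moment of the call.
- r.close_job(): hands the job in, once; it reports no verdict.
Trained networks look in the newest picture that a camera, given by its name, has taken for a name from the list of things; names that differ only in an ending like _2 or _b are one class to them, and where a whole thing is asked for, a point or a joint stands for the part that bears it (a point fixed in the world has none). Each returns a list of dicts, best first, with "conf" (0 to 1); they miss things now and then, are a little off and sometimes report something else, mostly with a low value. They report only what shows in the picture. A call takes as long as a camera call.
- spotter.recognise(camera, name): "centre" ([x, y, z] in m, in world coordinates, good to about 4 mm: the middle of the surface that is visible of it).
- spotter.place_of(camera, name): "centre" ([x, y, z] in m, in world coordinates, good to about 4 mm: a listed point, or the origin of a listed thing).
The state is a dict: "clock": time; "joints": joint angles; "qd": joint speeds; "tau": joint torques, N m; "tool_pos": TCP position; "tcp_rot": TCP orientation; "ft_force": force on the tool from outside, world axes, zero at the start; "moment": the same for the moment, N m; "width": finger opening in m.
Only numpy, scipy, OpenCV 4.12 (cv2) and the standard library are available. Lean on these libraries where they do the work, as an engineer would, in place of code of your own. Each camera call takes 0.05 s, during which the arm holds its last target.

## Working session

There is one attempt and no reset: what is moved stays moved. The work goes in short steps, Python scripts to look and compute and a tool call to move; the robot and the scene stay as the last step left them, time stands still between calls to the robot, and variables do not carry over. Pictures are saved under pics/ and viewed, and the job is handed in when it is done.

Besides the shell and the picture viewer there is one more tool, called after "Request:" as name([rows], argument=value, ...), one row to a line, values as JSON. move_arm: Moves the arm, as the interface text tells. Its arguments: {"type":"object","properties":{"deltas":{"type":"array"},"force":{"type":"number"}},"required":["deltas"]}

```bash
ls; mkdir -p pics; python3 - <<'E'
from station import sense, read_camera, calibration, r, spotter
import cv2
print(sense())
for n in ("scene","side","wrist"):
    p,d=read_camera(n); cv2.imwrite(f"pics/a_{n}.png",p[:,:,::-1])
    for t in ["hitch_stand","ball_center","tongue","coupler","latch_handle","screwdriver","pin_short","pin_long","pin_rack","hole_short","hole_long","loupe"]:
        try:
            o=spotter.place_of(n,t); print(n,t,[( [round(float(v),3) for v in q["centre"]],round(q["conf"],2)) for q in o[:2]])
        except Exception as e: print(n,t,e)
print(sense()["clock"])
E
```

```text
pics
{'clock': 0.0, 'joints': array([-5.66974987e-02,  9.18622949e-02,  1.23183193e+00, -1.57300523e-05,
        1.81977856e+00, -5.66873700e-02]), 'qd': array([-0.00077278,  0.00038545,  0.00032051, -0.00100809,  0.00048582,
        0.00040449]), 'tau': array([-3.13584051e-04, -4.46447504e+01, -4.06449509e+01,  6.96761138e-02,
        2.93726998e-02, -1.50731516e-04]), 'tool_pos': array([5.99874447e-01, 2.73683207e-06, 3.01535135e-01]), 'tcp_rot': array([ 0.49955661,  0.5004886 , -0.50044994,  0.49950396]), 'ft_force': array([ 0.74950108, -0.3040715 , -0.33333683]), 'moment': array([-0.05670553,  0.02883258,  0.02623048]), 'width': 0.08749454174228469}
scene hitch_stand [([0.569, -0.054, 0.003], 0.58)]
scene ball_center []
scene tongue [([0.745, -0.099, 0.084], 0.67)]
scene coupler [([0.394, -0.352, 0.0], 0.39)]
scene latch_handle [([0.553, -0.127, 0.123], 0.55)]
scene screwdriver [([0.458, 0.47, -0.003], 0.41)]
scene pin_short [([0.589, -0.149, 0.015], 0.5)]
scene pin_long [([0.506, -0.13, 0.015], 0.6)]
scene pin_rack [([0.427, 0.285, 0.0], 0.58)]
scene hole_short [([0.411, 0.23, 0
[... 294 characters left out ...]
r [([0.571, -0.05, 0.08], 0.83)]
side latch_handle [([0.468, 0.243, 0.011], 0.47)]
side screwdriver [([0.459, 0.473, -0.002], 0.86)]
side pin_short []
side pin_long []
side pin_rack [([0.431, 0.282, 0.0], 0.62)]
side hole_short [([0.413, 0.24, 0.013], 0.72)]
side hole_long [([0.468, 0.241, 0.012], 0.74)]
side loupe []
wrist hitch_stand [([0.565, -0.05, -0.003], 0.87)]
wrist ball_center [([0.566, -0.049, 0.075], 0.64)]
wrist tongue [([0.745, -0.096, 0.082], 0.91)]
wrist coupler [([0.566, -0.048, 0.08], 0.68)]
wrist latch_handle []
wrist screwdriver []
wrist pin_short []
wrist pin_long []
wrist pin_rack []
wrist hole_short []
wrist hole_long []
wrist loupe [([0.744, -0.098, 0.085], 0.65)]
1.95
```

View pics/a_scene.png

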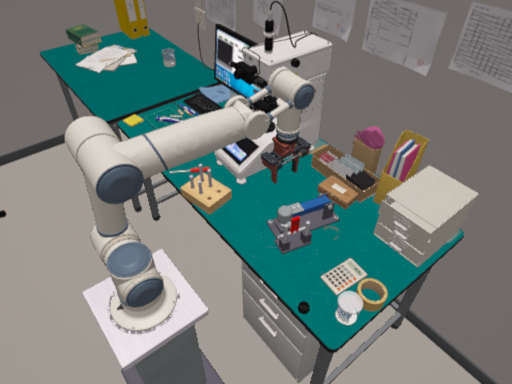

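View pics/a_side.png

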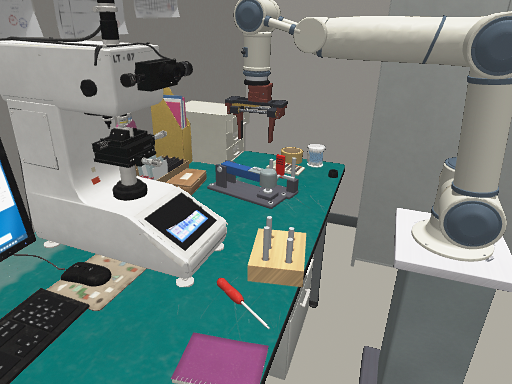

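View pics/a_wrist.png

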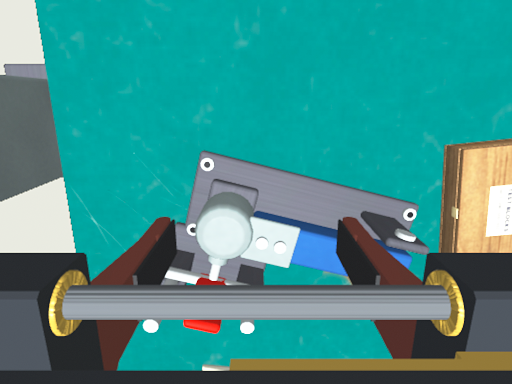

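The views agree: the hitch is yawed about -15°, the short pin is at stand +x and the long pin at -x. The rack yaw is still uncertain. In the wrist view the pin tops are near (150,326) and (247,328). Next I'll measure these with depth.

```bash
cat > h.py <<'E'
import numpy as np, cv2
from station import sense, read_camera, calibration, r, spotter
from scipy.spatial.transform import Rotation as Rn
def grab(n,f):
    p,d=read_camera(n); c=calibration(n); cv2.imwrite(f"pics/{f}.png",p[:,:,::-1]); np.savez(f"{f}.npz",p=p,d=d,K=c["mtx"],T=c["world_to_cam"]); return p,d,c["mtx"],c["world_to_cam"]
def cloud(d,K,T):
    v,u=np.mgrid[:d.shape[0],:d.shape[1]]
    P=np.stack([(u-K[0,2])/K[0,0]*d,(v-K[1,2])/K[1,1]*d,d],-1)
    W=(P-T[:3,3])@T[:3,:3]; W[d==0]=np.nan; return W
def proj(w,K,T):
    c=T[:3,:3]@np.asarray(w)+T[:3,3]; q=K@c; return q[:2]/q[2]
E
python3 - <<'E'
from h import *
s=sense();print(s["tool_pos"])
p,d,K,T=grab("wrist","b_wrist")
Ci=np.linalg.inv(T);print("cam",Ci.round(3)); print(K)
W=cloud(d,K,T)
for uv in [(150,326),(247,328),(205,315),(225,225)]:
    u,v=uv;print(uv,W[v,u].round(4))
m=(W[...,2]>.098)&(W[...,2]<.15)&(W[...,1]<-.1)&(W[...,1]>-.2)
n,l,st,ce=cv2.connectedComponentsWithStats(m.astype(np.uint8))
for i in range(1,n):
    if st[i,4]>15:
        q=W[l==i];print(st[i],np.nanmedian(q,0).round(4),q[:,:2].min(0).round(4),q[:,:2].max(0).round(4))
p,d,K,T=grab("scene","b_scene"); W=cloud(d,K,T)
m=(W[...,2]>.09)&(W[...,2]<.15)&(W[...,1]>.2)&(W[...,1]<.4)&(W[...,0]>.3)&(W[...,0]<.55)
n,l,st,ce=cv2.connectedComponentsWithStats(m.astype(np.uint8))
for i in range(1,n):
    if st[i,4]>5:
        q=W[l==i];print("rackpin",st[i],np.nanmedian(q,0).round(4))
E
```

```text
[6.00019383e-01 7.16933055e-06 3.02638763e-01]
cam [[ 1.     0.    -0.     0.601]
 [ 0.    -0.965 -0.263  0.071]
 [-0.     0.263 -0.965  0.387]
 [ 0.     0.     0.     1.   ]]
[[321.3330825    0.         256.04400981]
 [  0.         321.3330825  187.1672313 ]
 [  0.           0.           1.        ]]
(150, 326) [ 0.5039 -0.1284  0.1368]
(247, 328) [ 0.5917 -0.1502  0.1123]
(205, 315) [0.5891 0.0233 0.3228]
(225, 225) [ 0.5722 -0.0402  0.1103]
[144 320  18  13 181] [ 0.5055 -0.1276  0.137 ] [ 0.4983 -0.1353] [ 0.5117 -0.1212]
[184 320  38  14 409] [ 0.5548 -0.1244  0.1409] [ 0.5356 -0.1333] [ 0.5682 -0.1189]
[241 320  14  14 169] [ 0.5917 -0.1482  0.1117] [ 0.5853 -0.1573] [ 0.5987 -0.1426]
rackpin [199 164   4   9  30] [0.4442 0.3355 0.1145]
rackpin [208 170   4   9  27] [0.453  0.2851 0.1089]
rackpin [190 176   3   4  10] [0.3916 0.3261 0.0978]
rackpin [198 181   4   4  14] [0.3998 0.2774 0.0974]
```

Request:
move_arm([
  {"ty": -2,"tz": -3.4,"turn": 0,"hand": 6},
  {"ty": -2,"tz": -3.4},
  {"ty": -2,"tz": -3.4},
  {"ty": -2,"tz": -3.4},
  {"ty": -2,"tz": -3.4},
  {"ty": -2,"tz": -3.4},
  {"ty": -2,"tz": -3.4},
  {"ty": -2,"tz": -3.4},
  {"tx": 0},
  {"tx": 0},
], force=30)

```text
invalid input at $.deltas[0]: expected keys tx, ty, tz, turn, hand
```

Request:
move_arm([
  {"tx": 0,"ty": -2,"tz": -3.4,"turn": 0,"hand": 6},
  {"tx": 0,"ty": -2,"tz": -3.4,"turn": 0,"hand": 6},
  {"tx": 0,"ty": -2,"tz": -3.4,"turn": 0,"hand": 6},
  {"tx": 0,"ty": -2,"tz": -3.4,"turn": 0,"hand": 6},
  {"tx": 0,"ty": -2,"tz": -3.4,"turn": 0,"hand": 6},
  {"tx": 0,"ty": -2,"tz": -3.4,"turn": 0,"hand": 6},
  {"tx": 0,"ty": -2,"tz": -3.4,"turn": 0,"hand": 6},
  {"tx": 0,"ty": -2,"tz": -3.4,"turn": 0,"hand": 6},
  {"tx": 0,"ty": 0,"tz": 0,"turn": 0,"hand": 6},
  {"tx": 0,"ty": 0,"tz": 0,"turn": 0,"hand": 6},
], force=30)

```text
clock: 2.88
tool_pos: [0.4333, 0.2818, 0.3003]
tcp_rot: [-0.501, -0.499, 0.501, -0.498]
ft_force: [-0.3, -1.0, -1.3]
width: 0.0599
```

```bash
python3 - <<'E'
from h import *
s=sense();print(s["tool_pos"],s["tcp_rot"],s["width"])
p,d,K,T=grab("wrist","c_wrist")
W=cloud(d,K,T)
m=(W[...,2]>.09)&(W[...,2]<.15)&(W[...,1]>.2)&(W[...,1]<.4)
n,l,st,ce=cv2.connectedComponentsWithStats(m.astype(np.uint8))
for i in range(1,n):
    if st[i,4]>15:
        q=W[l==i];zz=np.nanmax(q[:,2]);q=q[q[:,2]>zz-.006];print(st[i],np.nanmean(q,0).round(4),(q[:,:2].min(0)+q[:,:2].max(0))/2)
m=(W[...,2]>.038)&(W[...,2]<.052)&(W[...,1]>.15)&(W[...,1]<.4)
q=W[m][:,:2].astype(np.float32)
print("rack top",np.nanmedian(W[m][:,2]),cv2.minAreaRect(q))
for t in ("hole_short","hole_long","pin_rack"): print(t,spotter.place_of("wrist",t)[:2])
E
```

```text
[0.43329688 0.28184156 0.30033133] [-0.50104232 -0.49943807  0.50125306 -0.49826055] 0.0599055991368301
[ 433   38   79  174 9828] [0.6513 0.2743 0.1154] [0.65173741 0.28260434]
[267 108  19  19 287] [0.4501 0.3396 0.1319] [0.45008112 0.33968518]
[204 120  18  17 237] [0.3967 0.3295 0.1069] [0.39620719 0.3294899 ]
[277 163  20  25 366] [0.4594 0.2909 0.1317] [0.45960102 0.29067292]
[217 173  17  19 239] [0.4059 0.2806 0.1068] [0.40557267 0.28043866]
rack top 0.047115147839165886 ((0.4867039620876312, 0.2949256896972656), (0.24022315442562103, 0.17094896733760834), 10.700057029724121)
hole_short [{'centre': [0.4111, 0.2368, 0.0116], 'conf': 0.63}]
hole_long [{'centre': [0.4676, 0.2486, 0.011], 'conf': 0.6}, {'centre': [0.4105, 0.2336, 0.0085], 'conf': 0.53}]
pin_rack [{'centre': [0.4311, 0.2861, 0.0007], 'conf': 0.95}]
```

View pics/c_wrist.png

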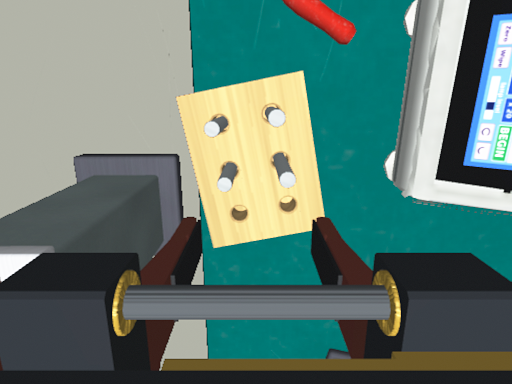

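```bash
python3 - <<'E'
from h import *
z=np.load("c_wrist.npz");p,d,K,T=[z[k] for k in "pdKT"]
W=cloud(d,K,T)
Ci=np.linalg.inv(T)
def ray(u,v,h):
    r=Ci[:3,:3]@np.array([(u-K[0,2])/K[0,0],(v-K[1,2])/K[1,1],1]);o=Ci[:3,3];return o+r*(h-o[2])/r[2]
g=cv2.cvtColor(p,cv2.COLOR_RGB2GRAY).astype(int)
for (u0,v0) in [(240,213),(288,204)]:
    sub=(g[v0-14:v0+15,u0-14:u0+15]<110).astype(np.uint8)
    n,l,st,ce=cv2.connectedComponentsWithStats(sub)
    for i in range(1,n):
        if st[i,4]>20: 
            a,b,w,h,_=st[i]; u=u0-14+a+(w-1)/2;v=v0-14+b+(h-1)/2; print(st[i],u,v,ray(u,v,.045).round(4), ray(u-w/2,v,.045)[:2].round(4),ray(u+w/2,v,.045)[:2].round(4))
A=np.array([[.4501,.3396],[.3967,.3295],[.4595,.2908],[.4058,.2805]]); L=np.array([[27.5,50],[-27.5,50],[27.5,0],[-27.5,0]])/1000
H=(A-A.mean(0)).T@(L-L.mean(0)); U,S,Vt=np.linalg.svd(H);R=U@Vt; t=A.mean(0)-R@L.mean(0)
print("yaw",np.degrees(np.arctan2(R[1,0],R[0,0])),t,"short",R@[-.0275,-.05]+t,"long",R@[.0275,-.05]+t, (L@R.T+t-A))
big=cv2.resize(p[180:240,210:320,::-1],None,fx=6,fy=6,interpolation=cv2.INTER_CUBIC);cv2.imwrite("pics/c_crop.png",big)
E
```

```text
[  6   9  15  12 115] 239.0 213.5 [0.4144 0.2303 0.045 ] [0.406  0.2304] [0.4228 0.2303]
[  7   9  14  12 101] 287.5 204.5 [0.4685 0.2407 0.045 ] [0.4607 0.2407] [0.4763 0.2407]
yaw 10.751324132201818 [0.43268867 0.28553885] short [0.41499874 0.23128651] long [0.46903327 0.24154658] [[ 2.78598866e-04  1.91187543e-04]
 [-3.55935908e-04  3.11167969e-05]
 [ 2.05935908e-04 -1.31116797e-04]
 [-1.28598866e-04 -9.11875434e-05]]
```

View pics/c_crop.png

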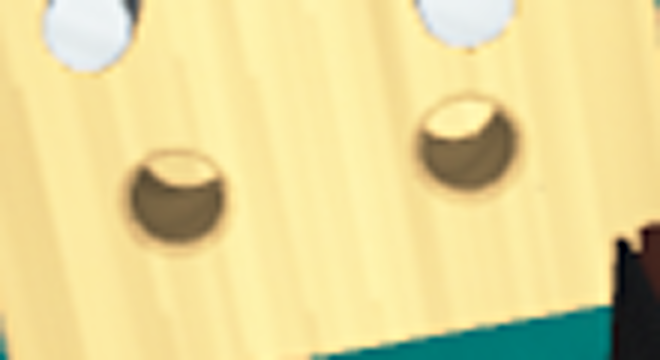

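The rack is well resolved, with yaw 10.8°. The short hole is at about (0.415, 0.231) and the long hole at about (0.469, 0.2415). Next I'll look at the pins.

Request:
move_arm([
  {"tx": 0,"ty": 0.9,"tz": 3.4,"turn": 0,"hand": 6},
  {"tx": 0,"ty": 0.9,"tz": 3.4,"turn": 0,"hand": 6},
  {"tx": 0,"ty": 0.9,"tz": 3.4,"turn": 0,"hand": 6},
  {"tx": 0,"ty": 0.9,"tz": 3.4,"turn": 0,"hand": 6},
  {"tx": 0,"ty": 0.9,"tz": 3.4,"turn": 0,"hand": 6},
  {"tx": 0,"ty": 0.9,"tz": 3.4,"turn": 0,"hand": 6},
  {"tx": 0,"ty": 0.9,"tz": 3.4,"turn": 0,"hand": 6},
  {"tx": 0,"ty": 0.9,"tz": 3.4,"turn": 0,"hand": 6},
  {"tx": 0,"ty": 0.9,"tz": 3.4,"turn": 0,"hand": 6},
  {"tx": 0,"ty": 0.9,"tz": 3.4,"turn": 0,"hand": 6},
  {"tx": 0,"ty": 0.9,"tz": 3.4,"turn": 0,"hand": 6},
  {"tx": 0,"ty": 0,"tz": 0,"turn": 5,"hand": 5},
  {"tx": 0,"ty": 0,"tz": 0,"turn": 5,"hand": 5},
  {"tx": 0,"ty": 0,"tz": 0,"turn": 5,"hand": 5},
  {"tx": 0,"ty": 0,"tz": 0,"turn": 0,"hand": 5},
])

```text
clock: 4.33
tool_pos: [0.5303, -0.1413, 0.296]
tcp_rot: [-0.572, -0.414, 0.576, -0.413]
ft_force: [0.2, 0.6, 1.4]
width: 0.0501
```

```bash
cat > pins.py <<'E'
from h import *
import sys
s=sense();print(s["clock"],s["tool_pos"],s["width"])
M=Rn.from_quat(s["tcp_rot"]).as_matrix();print(M.round(3))
p,d,K,T=grab("wrist",sys.argv[1])
W=cloud(d,K,T)
m=(W[...,2]>.1)&(W[...,2]<.15)&(W[...,1]<-.08)&(W[...,1]>-.2)
n,l,st,ce=cv2.connectedComponentsWithStats(m.astype(np.uint8))
for i in range(1,n):
    if st[i,4]>15:
        q=W[l==i];zz=np.nanmax(q[:,2]);q=q[q[:,2]>zz-.006];c=np.nanmean(q,0);print(st[i],c.round(4),"tool cm",((c-s["tool_pos"])@M*100).round(2))
E
python3 pins.py d_wrist
```

```text
4.3333 [ 0.53030513 -0.14126464  0.2960327 ] 0.050071578152814995
[[-0.006  0.949 -0.316]
 [-0.003 -0.316 -0.949]
 [-1.    -0.004  0.004]]
[308  75  46  16 292] [ 0.6199 -0.0832  0.1017] tool cm [19.37  6.75 -8.43]
[254 152  44  23 856] [ 0.5512 -0.1254  0.1409] tool cm [15.49  1.55 -2.23]
[317 162  19  19 253] [ 0.5913 -0.1495  0.1116] tool cm [18.41  6.13 -1.23]
[211 169  21  28 403] [ 0.5047 -0.1279  0.1367] tool cm [15.94 -2.79 -0.52]
```

View pics/d_wrist.png

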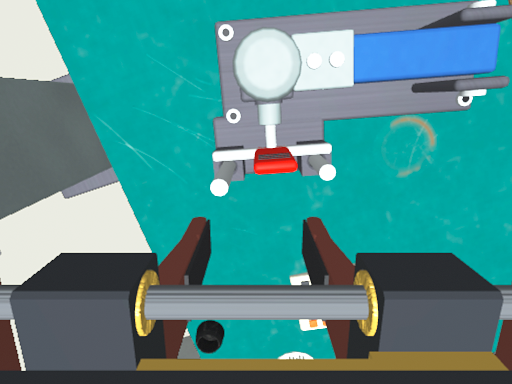

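Request:
move_arm([
  {"tx": 0,"ty": 0,"tz": 0,"turn": -3.5,"hand": 3.2},
  {"tx": 0,"ty": -1.4,"tz": -0.15,"turn": 0,"hand": 3.2},
  {"tx": 0,"ty": -1.3,"tz": -0.15,"turn": 0,"hand": 3.2},
  {"tx": 2,"ty": 0,"tz": 0,"turn": 0,"hand": 3.2},
  {"tx": 2,"ty": 0,"tz": 0,"turn": 0,"hand": 3.2},
  {"tx": 1,"ty": 0,"tz": 0,"turn": 0,"hand": 3.2},
  {"tx": 0,"ty": 0,"tz": 0,"turn": 0,"hand": 3.2},
])

```text
clock: 4.97
tool_pos: [0.5026, -0.1361, 0.2459]
tcp_rot: [-0.554, -0.436, 0.558, -0.437]
ft_force: [-0.4, -0.1, -1.0]
width: 0.0318
```

```bash
python3 pins.py e_wrist
```

```text
4.9667 [ 0.5025755  -0.1361223   0.24585802] 0.031841800799224614
[[-0.003  0.971 -0.237]
 [-0.004 -0.237 -0.971]
 [-1.    -0.002  0.005]]
[367  77  61  16 480] [ 0.6202 -0.0834  0.1028] tool cm [14.25 10.2  -7.98]
[ 294  163   62   29 1458] [ 0.5512 -0.1252  0.1419] tool cm [10.37  4.48 -2.27]
[244 178  22  36 632] [ 0.5048 -0.1276  0.1378] tool cm [10.81  0.03 -0.93]
[367 179  26  24 434] [ 0.5915 -0.1497  0.1127] tool cm [13.3   8.98 -0.85]
```

View pics/e_wrist.png

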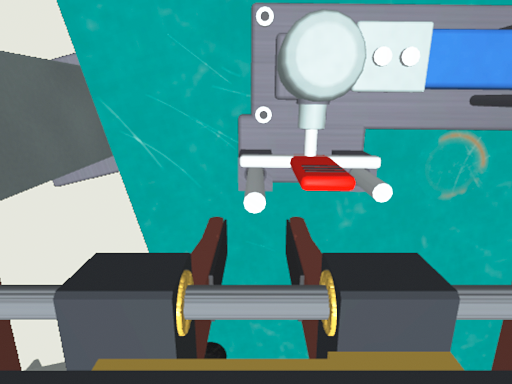

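Request:
move_arm([
  {"tx": 0,"ty": 0,"tz": -0.55,"turn": 0,"hand": 2.6},
  {"tx": 1.5,"ty": 0,"tz": 0,"turn": 0,"hand": 2.6},
  {"tx": 1.5,"ty": 0,"tz": 0,"turn": 0,"hand": 2.6},
  {"tx": 1.5,"ty": 0,"tz": 0,"turn": 0,"hand": 2.6},
  {"tx": 1.5,"ty": 0,"tz": 0,"turn": 0,"hand": 2.6},
  {"tx": 0.9,"ty": 0,"tz": 0,"turn": 0,"hand": 2.6},
  {"tx": 0,"ty": 0,"tz": 0,"turn": 0,"hand": 2.6},
])

```text
clock: 5.6
tool_pos: [0.508, -0.1312, 0.185]
tcp_rot: [0.556, 0.433, -0.554, 0.443]
ft_force: [-0.9, -1.9, -2.3]
width: 0.026
```

```bash
python3 pins.py f_wrist
```

```text
5.6 [ 0.50801552 -0.13118172  0.18502241] 0.02604231463876821
[[ 0.011  0.972 -0.234]
 [-0.009 -0.234 -0.972]
 [-1.     0.012  0.006]]
[391  83  84  21 809] [ 0.6197 -0.0832  0.1026] tool cm [ 8.32  9.63 -7.33]
[ 296  195   88   48 3370] [ 0.551  -0.1246  0.1418] tool cm [ 4.37  3.97 -1.67]
[ 199  214   61   71 2409] [ 0.4952 -0.1191  0.1471] tool cm [ 3.77 -1.58 -0.9 ]
[391 215  36  33 803] [ 0.5911 -0.1494  0.1124] tool cm [ 7.37  8.42 -0.22]
[ 281  217   34   68 1030] [ 0.5282 -0.1274  0.147 ] tool cm [ 3.82  1.82 -0.87]
```

View pics/f_wrist.png

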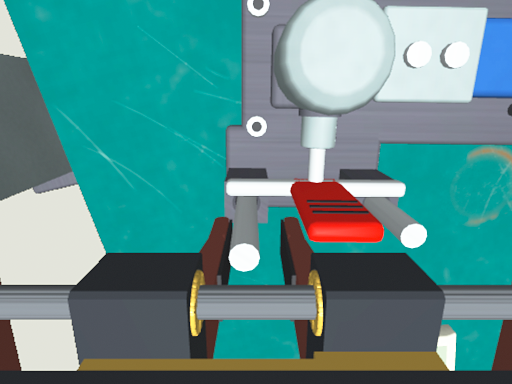

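Request:
move_arm([
  {"tx": 0,"ty": -0.35,"tz": 0,"turn": 0,"hand": 2.6},
  {"tx": 0.7,"ty": 0,"tz": 0,"turn": 0,"hand": 2.6},
  {"tx": 0,"ty": 0,"tz": 0,"turn": 0,"hand": 1.0},
  {"tx": 0,"ty": 0,"tz": 0,"turn": 0,"hand": 1.0},
  {"tx": 0,"ty": 0,"tz": 0,"turn": 0,"hand": 1.0},
  {"tx": 0,"ty": 0,"tz": 0,"turn": 0,"hand": 1.0},
], force=40)

```text
clock: 6.15
tool_pos: [0.5037, -0.1293, 0.182]
tcp_rot: [0.556, 0.434, -0.554, 0.442]
ft_force: [-2.5, 1.2, -1.8]
width: 0.0133
```

```bash
python3 pins.py g_wrist
```

```text
6.15 [ 0.50365601 -0.12933761  0.18203578] 0.01326643560543188
[[ 0.009  0.973 -0.232]
 [-0.007 -0.232 -0.973]
 [-1.     0.01   0.005]]
[413  85  76  21 803] [ 0.6202 -0.0832  0.1017] tool cm [ 8.11 10.18 -7.24]
[ 306  198   92   50 3535] [ 0.5508 -0.1246  0.1408] tool cm [ 4.16  4.43 -1.58]
[ 215  217   84   68 3264] [ 0.5072 -0.1202  0.147 ] tool cm [ 3.5   0.09 -0.99]
[402 220  37  33 838] [ 0.5909 -0.1493  0.1115] tool cm [ 7.15  8.88 -0.12]
```

View pics/g_wrist.png

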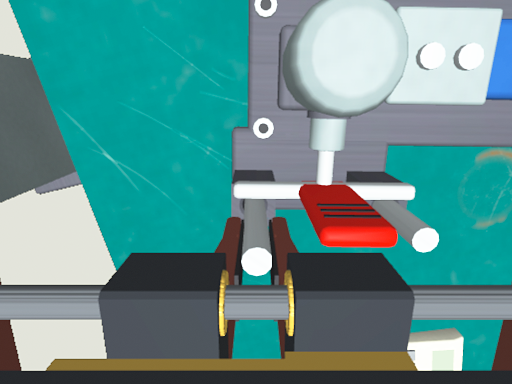

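Request:
move_arm([
  {"tx": -1,"ty": 0,"tz": 0,"turn": 0,"hand": 1.0},
  {"tx": -2,"ty": 0,"tz": 0,"turn": 0,"hand": 1.0},
  {"tx": -2,"ty": 0,"tz": 0,"turn": 0,"hand": 1.0},
  {"tx": -2,"ty": 0,"tz": 0,"turn": 0,"hand": 1.0},
  {"tx": -2.5,"ty": 0,"tz": 0,"turn": 0,"hand": 1.0},
  {"tx": -2.5,"ty": 0,"tz": 0,"turn": 0,"hand": 1.0},
  {"tx": -2,"ty": 0,"tz": 0,"turn": 0,"hand": 1.0},
  {"tx": 0,"ty": 0,"tz": 0,"turn": 0,"hand": 1.0},
])

```text
clock: 6.87
tool_pos: [0.5038, -0.1281, 0.3321]
tcp_rot: [0.558, 0.432, -0.552, 0.445]
ft_force: [-0.5, -0.1, -0.3]
width: 0.0133
```

```bash
python3 pins.py i_wrist; python3 -c "
from h import *
grab('scene','i_scene')"
```

```text
6.8667 [ 0.50377838 -0.12812167  0.33211378] 0.0132691109670951
[[ 0.019  0.973 -0.232]
 [-0.009 -0.232 -0.973]
 [-1.     0.02   0.004]]
[352  95  12   9  31] [ 0.6184 -0.0825  0.1005] tool cm [23.33  9.63 -7.19]
[364  94  10   9  35] [ 0.6292 -0.0832  0.1007] tool cm [23.33 10.7  -7.37]
[280 155  42  18 653] [ 0.5508 -0.1253  0.1391] tool cm [19.39  4.12 -1.45]
[334 167  17  16 197] [ 0.5909 -0.1498  0.1097] tool cm [ 2.242e+01  8.530e+00 -1.000e-02]
```

View pics/i_wrist.png

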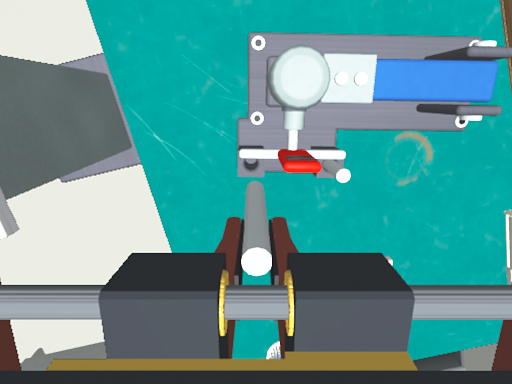

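```bash
cat > foot.py <<'E'
from h import *
import sys
L=float(sys.argv[1]); tgt=np.array([float(sys.argv[2]),float(sys.argv[3])]); oz=float(sys.argv[4])
s=sense();M=Rn.from_quat(s["tcp_rot"]).as_matrix();t=s["tool_pos"]
f=t+M@np.array([L,0,oz]); print(s["clock"],"tcp",t.round(4),"down axis",M[:,0].round(4),"yaw",np.degrees(np.arctan2(M[1,1],M[0,1])).round(1),"w",s["width"].round(4),"F",s["ft_force"].round(1))
dl=np.r_[tgt-f[:2],0]; print("foot",f.round(4),"err",dl.round(4),"ty,tz cm",(M.T@dl*100).round(2))
if len(sys.argv)>5:
    p,d,K,T=grab("wrist",sys.argv[5]); print("proj foot",proj(f,K,T).round(1),"proj top",proj(t+M@np.array([L-float(sys.argv[6]),0,oz]),K,T).round(1),"target mouth",proj([*tgt,.045],K,T).round(1))
E
python3 foot.py 0.167 0.469 0.2415 -0.0012 j_wrist .12
```

```text
Traceback (most recent call last):
  File "foot.py", line 5, in <module>
    f=t+M@np.array([L,0,oz]); print(s["clock"],"tcp",t.round(4),"down axis",M[:,0].round(4),"yaw",np.degrees(np.arctan2(M[1,1],M[0,1])).round(1),"w",s["width"].round(4),"F",s["ft_force"].round(1))
                                                                                                                                                     ^^^^^^^^^^^^^^^^
AttributeError: 'float' object has no attribute 'round'
```

```bash
python3 -c "
import cv2
p=cv2.imread('pics/j_wrist.png');cv2.imwrite('pics/j_crop.png',cv2.resize(p[170:290,200:310],None,fx=5,fy=5,interpolation=cv2.INTER_CUBIC))"
```

```text
[ WARN:0@0.016] global loadsave.cpp:275 findDecoder imread_('pics/j_wrist.png'): can't open/read file: check file path/integrity
Traceback (most recent call last):
TypeError: 'NoneType' object is not subscriptable
```

```bash
sed -i 's/s\["width"\].round(4)/s["width"]/' foot.py; python3 foot.py 0.167 0.469 0.2415 -0.0012 j_wrist .12;  python3 -c "
import cv2
p=cv2.imread('pics/j_wrist.png');cv2.imwrite('pics/j_crop.png',cv2.resize(p[170:290,200:310],None,fx=5,fy=5,interpolation=cv2.INTER_CUBIC))"
```

```text
6.9667 tcp [ 0.5034 -0.128   0.3276] down axis [ 0.0131 -0.007  -0.9999] yaw -13.4 w 0.013187749832695096 F [ 0.8  0.4 -1. ]
foot [ 0.5059 -0.128   0.1606] err [-0.0369  0.3695  0.    ] ty,tz cm [ -0.31 -12.15 -35.09]
proj foot [256.1 190. ] proj top [255.1 263.2] target mouth [ 112.9 -240.4]
```

View pics/j_crop.png

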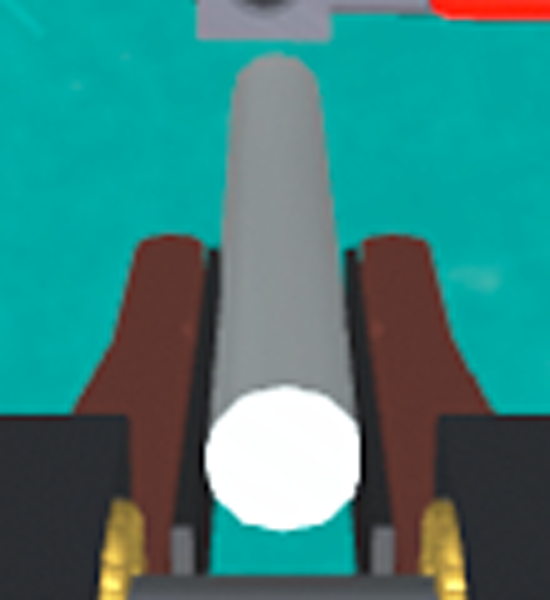

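Request:
move_arm([
  {"tx": 0,"ty": -1.1,"tz": -3.1,"turn": 0,"hand": 1.0},
  {"tx": 0,"ty": -1.1,"tz": -3.1,"turn": 0,"hand": 1.0},
  {"tx": 0,"ty": -1.1,"tz": -3.1,"turn": 0,"hand": 1.0},
  {"tx": 0,"ty": -1.1,"tz": -3.1,"turn": 0,"hand": 1.0},
  {"tx": 0,"ty": -1.1,"tz": -3.1,"turn": 0,"hand": 1.0},
  {"tx": 0,"ty": -1.1,"tz": -3.1,"turn": 0,"hand": 1.0},
  {"tx": 0,"ty": -1.1,"tz": -3.1,"turn": 0,"hand": 1.0},
  {"tx": 0,"ty": -1.1,"tz": -3.1,"turn": 0,"hand": 1.0},
  {"tx": 0,"ty": -1.1,"tz": -3.1,"turn": 0,"hand": 1.0},
  {"tx": 0,"ty": -1.0,"tz": -2.5,"turn": 0,"hand": 1.0},
  {"tx": 0,"ty": -0.6,"tz": -1.5,"turn": 0,"hand": 1.0},
  {"tx": 0,"ty": 0,"tz": 0,"turn": 0,"hand": 1.0},
  {"tx": 0,"ty": 0,"tz": 0,"turn": 0,"hand": 1.0},
])

```text
clock: 8.1
tool_pos: [0.4591, 0.2226, 0.2894]
tcp_rot: [-0.544, -0.441, 0.568, -0.433]
ft_force: [0.5, 0.4, -0.9]
width: 0.0132
```

```bash
python3 foot.py 0.167 0.469 0.2415 -0.002 k_wrist .12
```

```text
8.1 tcp [0.4591 0.2226 0.2894] down axis [-0.0341 -0.012  -0.9993] yaw -13.7 w 0.01318982132830949 F [ 0.5  0.4 -0.9]
foot [0.4539 0.2225 0.1225] err [0.0151 0.019  0.    ] ty,tz cm [-0.07  1.02 -2.2 ]
proj foot [255. 188.] proj top [253.9 259.1] target mouth [267.6 145.8]
```

View pics/k_wrist.png

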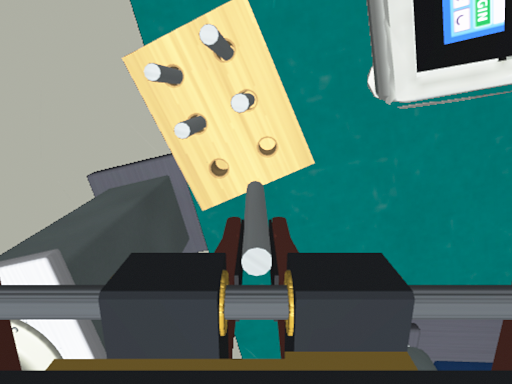

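Request:
move_arm([
  {"tx": -0.3,"ty": 0.3,"tz": -0.8,"turn": 0,"hand": 1.0},
  {"tx": 0,"ty": 0.4,"tz": -0.8,"turn": 0,"hand": 1.0},
  {"tx": 0,"ty": 0.3,"tz": -0.5,"turn": 0,"hand": 1.0},
  {"tx": 0,"ty": 0,"tz": 0,"turn": 0,"hand": 1.0},
  {"tx": 0,"ty": 0,"tz": 0,"turn": 0,"hand": 1.0},
])

```text
clock: 8.57
tool_pos: [0.4769, 0.2382, 0.2899]
tcp_rot: [-0.544, -0.439, 0.57, -0.431]
ft_force: [-0.5, -0.5, -1.5]
width: 0.0136
```

```bash
python3 foot.py 0.167 0.469 0.2415 -0.002 l_wrist .12; python3 -c "
import cv2
p=cv2.imread('pics/l_wrist.png');cv2.imwrite('pics/l_crop.png',cv2.resize(p[130:290,190:330],None,fx=4,fy=4,interpolation=cv2.INTER_CUBIC))"
```

```text
8.5667 tcp [0.4769 0.2382 0.2899] down axis [-0.0362 -0.0134 -0.9993] yaw -14.0 w 0.013550083930678733 F [-0.5 -0.5 -1.5]
foot [0.4713 0.2379 0.1229] err [-0.0023  0.0036  0.    ] ty,tz cm [ 0.   -0.31 -0.29]
proj foot [255.1 188.2] proj top [254.2 259.3] target mouth [254.7 164. ]
```

View pics/l_crop.png

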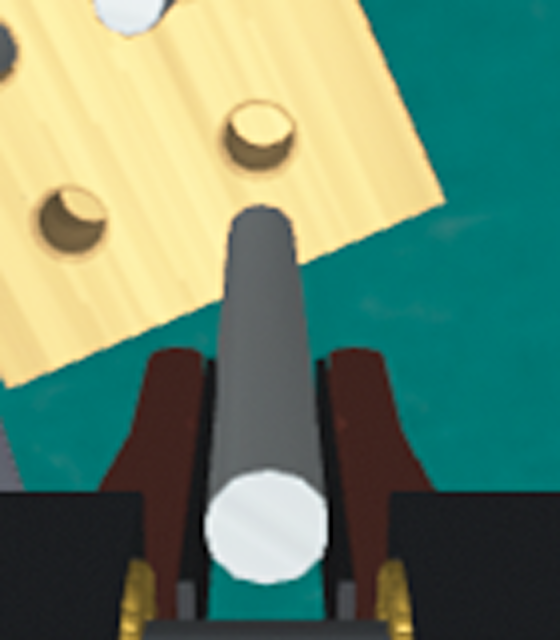

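Request:
move_arm([
  {"tx": 0,"ty": -0.3,"tz": -0.3,"turn": 0,"hand": 1.0},
  {"tx": 1.5,"ty": 0.05,"tz": -0.03,"turn": 0,"hand": 1.0},
  {"tx": 1.5,"ty": 0.05,"tz": -0.03,"turn": 0,"hand": 1.0},
  {"tx": 1.5,"ty": 0.05,"tz": -0.03,"turn": 0,"hand": 1.0},
  {"tx": 1.0,"ty": 0.03,"tz": -0.02,"turn": 0,"hand": 1.0},
  {"tx": 0,"ty": 0,"tz": 0,"turn": 0,"hand": 1.0},
  {"tx": 0,"ty": 0,"tz": 0,"turn": 0,"hand": 1.0},
])

```text
clock: 9.2
tool_pos: [0.4745, 0.2417, 0.2353]
tcp_rot: [-0.546, -0.438, 0.569, -0.431]
ft_force: [-0.3, 0.4, -0.4]
width: 0.0133
```

```bash
python3 foot.py 0.167 0.469 0.2415 -0.002 m_wrist .12; python3 -c "
import cv2
p=cv2.imread('pics/m_wrist.png');cv2.imwrite('pics/m_crop.png',cv2.resize(p[130:290,190:330],None,fx=4,fy=4,interpolation=cv2.INTER_CUBIC))"
```

```text
9.2 tcp [0.4745 0.2417 0.2353] down axis [-0.0322 -0.0114 -0.9994] yaw -14.2 w 0.013254371367616263 F [-0.3  0.4 -0.4]
foot [0.4696 0.2417 0.0684] err [-0.0006 -0.0002  0.    ] ty,tz cm [ 0.   -0.06  0.04]
proj foot [255.  188.3] proj top [254.1 259.4] target mouth [255.2 181.1]
```

View pics/m_crop.png

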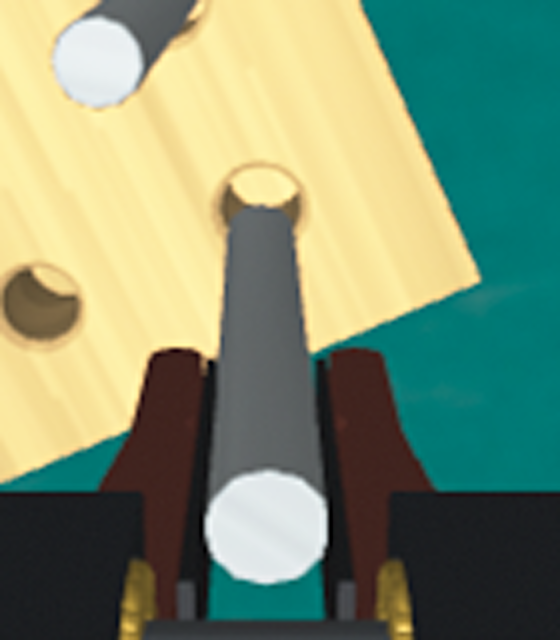

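Request:
move_arm([
  {"tx": 1.0,"ty": -0.02,"tz": 0,"turn": 0,"hand": 1.0},
  {"tx": 1.0,"ty": 0.03,"tz": -0.02,"turn": 0,"hand": 1.0},
  {"tx": 1.0,"ty": 0.03,"tz": -0.02,"turn": 0,"hand": 1.0},
  {"tx": 1.0,"ty": 0.03,"tz": -0.02,"turn": 0,"hand": 1.0},
  {"tx": 0,"ty": 0,"tz": 0,"turn": 0,"hand": 1.0},
])

```text
clock: 9.67
tool_pos: [0.4754, 0.2438, 0.2068]
tcp_rot: [-0.552, -0.439, 0.563, -0.431]
ft_force: [-5.3, -1.4, -4.4]
width: 0.0132
```

```bash
python3 foot.py 0.167 0.469 0.2415 -0.002 n_wrist .12
```

```text
9.6667 tcp [0.4754 0.2438 0.2068] down axis [-0.0182 -0.0014 -0.9998] yaw -14.1 w 0.013154667398969559 F [-5.3 -1.4 -4.4]
foot [0.4728 0.2455 0.0399] err [-0.0038 -0.004   0.    ] ty,tz cm [ 0.01 -0.28  0.48]
proj foot [255. 188.] proj top [254.1 258.7] target mouth [251.4 195.5]
```

View pics/n_wrist.png

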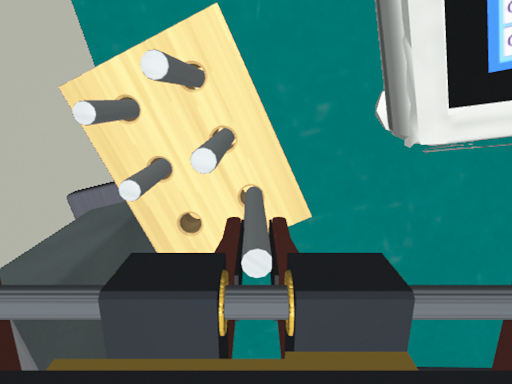

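Request:
move_arm([
  {"tx": 0,"ty": -0.2,"tz": 0.3,"turn": 0,"hand": 1.0},
  {"tx": 0.3,"ty": -0.05,"tz": 0.1,"turn": 0,"hand": 1.0},
  {"tx": 0.5,"ty": 0,"tz": 0,"turn": 0,"hand": 1.0},
  {"tx": 0,"ty": 0,"tz": 0,"turn": 0,"hand": 1.0},
])

```text
clock: 10.05
tool_pos: [0.4713, 0.2401, 0.1973]
tcp_rot: [-0.552, -0.438, 0.563, -0.432]
ft_force: [0.2, 0.1, -1.7]
width: 0.014
```

```bash
python3 foot.py 0.167 0.469 0.2415 -0.002
```

```text
10.05 tcp [0.4713 0.2401 0.1973] down axis [-0.0177 -0.0017 -0.9998] yaw -14.1 w 0.01400197511194893 F [ 0.2  0.1 -1.7]
foot [0.4688 0.2418 0.0303] err [ 0.0002 -0.0003  0.    ] ty,tz cm [-0.    0.02  0.02]
```

Force is free now and the foot is 15 mm into the hole. I'll continue down in small steps.

Request:
move_arm([
  {"tx": 0.5,"ty": 0.01,"tz": 0,"turn": 0,"hand": 1.0},
  {"tx": 0.5,"ty": 0.01,"tz": 0,"turn": 0,"hand": 1.0},
  {"tx": 0.5,"ty": 0.01,"tz": 0,"turn": 0,"hand": 1.0},
  {"tx": 0,"ty": 0,"tz": 0,"turn": 0,"hand": 1.0},
])

```text
clock: 10.38
tool_pos: [0.4713, 0.2397, 0.1786]
tcp_rot: [-0.552, -0.438, 0.563, -0.431]
ft_force: [0.3, 0.4, -1.8]
width: 0.0132
```

```bash
python3 foot.py 0.167 0.469 0.2415 -0.002
```

```text
10.3833 tcp [0.4713 0.2397 0.1786] down axis [-0.0194 -0.0025 -0.9998] yaw -14.1 w 0.013208617932984688 F [ 0.3  0.4 -1.8]
foot [0.4685 0.2412 0.0117] err [0.0005 0.0003 0.    ] ty,tz cm [-0.    0.04 -0.04]
```

Request:
move_arm([
  {"tx": 0.1,"ty": 0,"tz": 0,"turn": 0,"hand": 1.0},
  {"tx": 0,"ty": 0,"tz": 0,"turn": 0,"hand": 3.0},
  {"tx": 0,"ty": 0,"tz": 0,"turn": 0,"hand": 3.0},
  {"tx": 0,"ty": 0,"tz": 0,"turn": 0,"hand": 3.0},
  {"tx": -2,"ty": -0.03,"tz": 0,"turn": 0,"hand": 3.0},
  {"tx": -3,"ty": -0.06,"tz": 0,"turn": 0,"hand": 3.0},
  {"tx": -3,"ty": -0.06,"tz": 0,"turn": 0,"hand": 3.0},
  {"tx": -3,"ty": -0.06,"tz": 0,"turn": 0,"hand": 3.0},
  {"tx": 0,"ty": 0,"tz": 0,"turn": 0,"hand": 3.0},
])

```text
clock: 11.13
tool_pos: [0.4707, 0.2402, 0.2905]
tcp_rot: [-0.55, -0.439, 0.565, -0.431]
ft_force: [0.7, 0.8, 0.7]
width: 0.0303
```

```bash
python3 foot.py 0.156 0.592 -0.149 -0.002 o_wrist .095; python3 - <<'E'
from h import *
z=np.load("o_wrist.npz");p,d,K,T=[z[k] for k in "pdKT"];W=cloud(d,K,T)
m=(W[...,2]>.09)&(W[...,2]<.15)&(W[...,1]>.2)&(W[...,1]<.4)&(W[...,0]<.55)
n,l,st,ce=cv2.connectedComponentsWithStats(m.astype(np.uint8))
for i in range(1,n):
    if st[i,4]>15:
        q=W[l==i];zz=np.nanmax(q[:,2]);q=q[q[:,2]>zz-.006];print(st[i],np.nanmean(q,0).round(4))
E
```

```text
11.1333 tcp [0.4707 0.2402 0.2905] down axis [-0.023  -0.0044 -0.9997] yaw -14.1 w 0.030263383460818902 F [0.7 0.8 0.7]
foot [0.4676 0.2414 0.1345] err [ 0.1244 -0.3904  0.    ] ty,tz cm [-0.12 21.58 34.84]
proj foot [255.5 192.6] proj top [254.7 247.8] target mouth [420.9 426.7]
[189  59  27  23 451] [0.45   0.3389 0.1291]
[136  93  23  18 318] [0.3963 0.3287 0.104 ]
[220 120  22  22 348] [0.4592 0.2902 0.1291]
[166 147  20  18 268] [0.4056 0.2799 0.1042]
[249 174  18  28 417] [0.4685 0.2393 0.1292]
```

View pics/o_wrist.png

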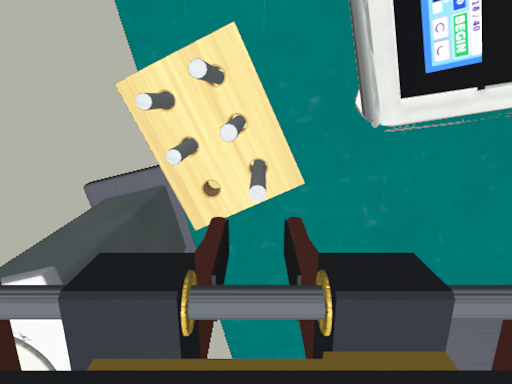

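The long pin is home: its top is level with its neighbours at 0.129. Now the short pin.

Request:
move_arm([
  {"tx": -0.3,"ty": 1.9,"tz": 3.0,"turn": 0,"hand": 3.0},
  {"tx": -0.3,"ty": 1.9,"tz": 3.0,"turn": 0,"hand": 3.0},
  {"tx": 0,"ty": 1.9,"tz": 3.0,"turn": 0,"hand": 3.0},
  {"tx": 0,"ty": 1.9,"tz": 3.0,"turn": 0,"hand": 3.0},
  {"tx": 0,"ty": 1.9,"tz": 3.0,"turn": 0,"hand": 3.0},
  {"tx": 0,"ty": 1.9,"tz": 3.0,"turn": 0,"hand": 3.0},
  {"tx": 0,"ty": 1.9,"tz": 3.0,"turn": 0,"hand": 3.0},
  {"tx": 0,"ty": 1.9,"tz": 3.0,"turn": 0,"hand": 3.0},
  {"tx": 0,"ty": 1.9,"tz": 3.0,"turn": 0,"hand": 3.0},
  {"tx": 0,"ty": 1.7,"tz": 2.7,"turn": 0,"hand": 3.0},
  {"tx": 0,"ty": 1.2,"tz": 2.0,"turn": 0,"hand": 3.0},
  {"tx": 0,"ty": 0,"tz": 0,"turn": 0,"hand": 3.0},
  {"tx": 0,"ty": 0,"tz": 0,"turn": 0,"hand": 3.0},
])

```text
clock: 12.27
tool_pos: [0.5912, -0.1313, 0.279]
tcp_rot: [-0.545, -0.444, 0.567, -0.429]
ft_force: [0.1, 0.3, 0.3]
width: 0.0298
```

```bash
python3 pins.py q_wrist
```

```text
12.2667 [ 0.59121056 -0.13128053  0.27901057] 0.02982661258983348
[[-0.037  0.971 -0.238]
 [-0.002 -0.238 -0.971]
 [-0.999 -0.035  0.011]]
[253 113  49  12 302] [ 0.6203 -0.0831  0.1016] tool cm [17.61  2.31 -5.57]
[ 185  184   51   27 1135] [ 0.552  -0.1251  0.1407] tool cm [13.97 -3.46  0.18]
[260 198  17  20 273] [ 0.5915 -0.1496  0.1115] tool cm [16.74  1.06  1.58]
```

View pics/q_wrist.png

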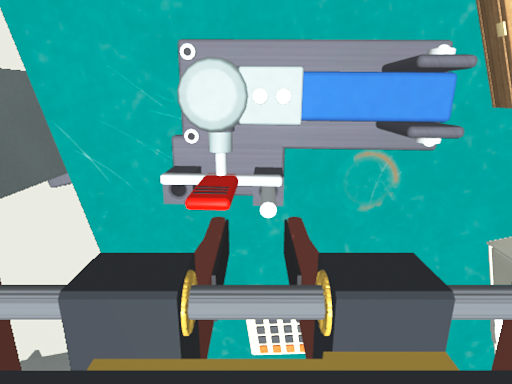

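Request:
move_arm([
  {"tx": 0,"ty": 0.35,"tz": 1.0,"turn": 0,"hand": 2.6},
  {"tx": 0,"ty": 0.3,"tz": 0.95,"turn": 0,"hand": 2.6},
  {"tx": 1.5,"ty": 0.05,"tz": -0.02,"turn": 0,"hand": 2.6},
  {"tx": 1.5,"ty": 0.05,"tz": -0.02,"turn": 0,"hand": 2.6},
  {"tx": 1.5,"ty": 0.05,"tz": -0.02,"turn": 0,"hand": 2.6},
  {"tx": 1.0,"ty": 0.04,"tz": -0.01,"turn": 0,"hand": 2.6},
  {"tx": 0,"ty": 0,"tz": 0,"turn": 0,"hand": 2.6},
])

```text
clock: 12.9
tool_pos: [0.5929, -0.1494, 0.2237]
tcp_rot: [-0.544, -0.445, 0.564, -0.433]
ft_force: [-1.7, -0.2, -0.2]
width: 0.026
```

```bash
python3 pins.py s_wrist
```

```text
12.9 [ 0.59287823 -0.14937001  0.22366322] 0.02601047433789774
[[-0.033  0.973 -0.229]
 [-0.004 -0.23  -0.973]
 [-0.999 -0.031  0.012]]
[239  88  66  17 572] [ 0.6208 -0.0833  0.1028] tool cm [11.96  1.58 -7.21]
[ 148  179   71   36 1988] [ 0.5527 -0.1252  0.1419] tool cm [ 8.3  -4.21 -1.52]
[248 198  22  27 460] [ 0.5921 -0.1497  0.1128] tool cm [11.08  0.28 -0.07]
[216 217  13   3  22] [ 0.5764 -0.1353  0.1483] tool cm [ 7.58 -1.69 -1.08]
[285 217  14   4  34] [ 0.612  -0.1437  0.148 ] tool cm [ 7.5   1.97 -1.08]
[281 220   4  10  16] [ 0.6065 -0.1451  0.1487] tool cm [ 7.45  1.46 -0.82]
```

View pics/s_wrist.png

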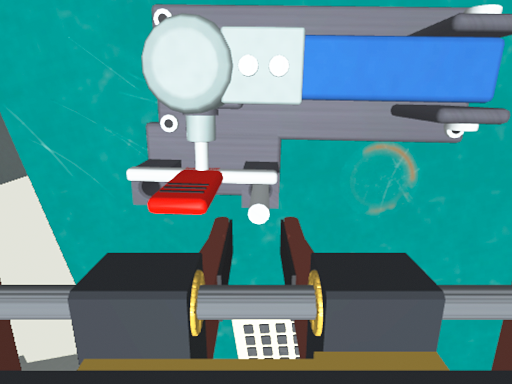

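Request:
move_arm([
  {"tx": 0,"ty": 0.12,"tz": 0.3,"turn": 0,"hand": 2.6},
  {"tx": 1.5,"ty": 0.05,"tz": -0.02,"turn": 0,"hand": 2.6},
  {"tx": 1.5,"ty": 0.05,"tz": -0.02,"turn": 0,"hand": 2.6},
  {"tx": 1.5,"ty": 0.05,"tz": -0.02,"turn": 0,"hand": 2.6},
  {"tx": 1.0,"ty": 0.03,"tz": -0.01,"turn": 0,"hand": 2.6},
  {"tx": 0,"ty": 0,"tz": 0,"turn": 0,"hand": 2.6},
])

```text
clock: 13.45
tool_pos: [0.5964, -0.1536, 0.1764]
tcp_rot: [-0.546, -0.442, 0.561, -0.437]
ft_force: [-0.7, 0.2, -0.6]
width: 0.0262
```

```bash
python3 pins.py t_wrist
```

```text
13.45 [ 0.59643181 -0.15360466  0.17638003] 0.026188275252001576
[[-0.02   0.974 -0.227]
 [-0.008 -0.228 -0.974]
 [-1.    -0.018  0.013]]
[217  78  86  22 976] [ 0.6206 -0.0833  0.1029] tool cm [ 7.24  0.89 -7.49]
[  93  195  102   53 4034] [ 0.553  -0.125   0.1419] tool cm [ 3.51 -4.82 -1.84]
[ 199  217   61   68 2073] [ 0.5834 -0.1413  0.147 ] tool cm [ 2.95 -1.5  -0.94]
[ 281  217   34   68 1303] [ 0.6151 -0.1487  0.147 ] tool cm [ 2.9   1.75 -0.94]
```

View pics/t_wrist.png

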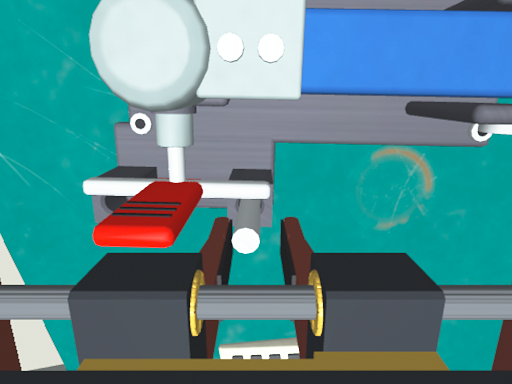

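Request:
move_arm([
  {"tx": 0,"ty": -0.4,"tz": 0,"turn": 0,"hand": 2.6},
  {"tx": 0.8,"ty": 0,"tz": 0,"turn": 0,"hand": 2.6},
  {"tx": 0.6,"ty": 0,"tz": 0,"turn": 0,"hand": 2.6},
  {"tx": 0,"ty": 0,"tz": 0,"turn": 0,"hand": 2.6},
])

```text
clock: 13.83
tool_pos: [0.5934, -0.1534, 0.1671]
tcp_rot: [-0.548, -0.439, 0.56, -0.439]
ft_force: [0.7, -0.0, -1.3]
width: 0.0264
```

```bash
python3 pins.py u_wrist
```

```text
13.8333 [ 0.5934437  -0.15336197  0.16708778] 0.02642711953329407
[[-0.013  0.974 -0.227]
 [-0.011 -0.228 -0.974]
 [-1.    -0.011  0.013]]
[ 221   76   89   24 1088] [ 0.6205 -0.0833  0.1022] tool cm [ 6.37  1.11 -7.53]
[  87  201  109   56 4377] [ 0.5523 -0.124   0.1412] tool cm [ 2.61 -4.64 -1.96]
[ 199  223   33   62 1450] [ 0.5812 -0.1408  0.1466] tool cm [ 2.05 -1.46 -0.97]
[236 225  29  37 872] [ 0.592  -0.1495  0.1122] tool cm [ 5.48 -0.17 -0.41]
[ 282  224   33   61 1453] [ 0.6117 -0.148   0.1466] tool cm [ 2.01  1.68 -0.97]
[218 320   5   9  18] [ 0.5782 -0.1606  0.1476] tool cm [ 1.98 -1.3   1.02]
[291 320   5   9  18] [ 0.6058 -0.1669  0.1474] tool cm [1.97 1.54 1.01]
```

View pics/u_wrist.png

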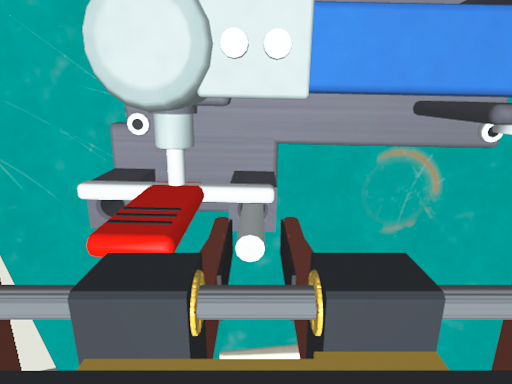

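Request:
move_arm([
  {"tx": 0.6,"ty": -0.12,"tz": 0,"turn": 0,"hand": 2.6},
  {"tx": 0,"ty": 0,"tz": 0,"turn": 0,"hand": 2.6},
  {"tx": 0,"ty": 0,"tz": 0,"turn": 0,"hand": 1.0},
  {"tx": 0,"ty": 0,"tz": 0,"turn": 0,"hand": 1.0},
  {"tx": 0,"ty": 0,"tz": 0,"turn": 0,"hand": 1.0},
  {"tx": 0,"ty": 0,"tz": 0,"turn": 0,"hand": 1.0},
])

```text
clock: 14.38
tool_pos: [0.592, -0.1531, 0.1615]
tcp_rot: [-0.548, -0.439, 0.56, -0.439]
ft_force: [-0.8, -0.2, -0.4]
width: 0.013
```

```bash
python3 pins.py v_wrist
```

```text
14.3833 [ 0.59197578 -0.15310224  0.16152725] 0.012960925267537214
[[-0.013  0.974 -0.227]
 [-0.011 -0.228 -0.974]
 [-1.    -0.011  0.014]]
[ 222   75   94   25 1148] [ 0.6204 -0.0832  0.1018] tool cm [ 5.86  1.24 -7.53]
[  83  204  114   61 4622] [ 0.5502 -0.1234  0.1407] tool cm [ 2.11 -4.72 -1.97]
[ 215  229   84   56 2950] [ 0.5947 -0.143   0.1456] tool cm [ 1.58  0.05 -1.07]
[234 320   6  19  36] [ 0.583  -0.1602  0.1467] tool cm [ 1.5  -0.7   0.88]
[274 320   7  19  37] [ 0.5989 -0.1634  0.1472] tool cm [1.43 0.92 0.82]
```

Request:
move_arm([
  {"tx": -1,"ty": 0,"tz": 0,"turn": 0,"hand": 1.0},
  {"tx": -2,"ty": -0.02,"tz": 0,"turn": 0,"hand": 1.0},
  {"tx": -2,"ty": -0.02,"tz": 0,"turn": 0,"hand": 1.0},
  {"tx": -2,"ty": -0.02,"tz": 0,"turn": 0,"hand": 1.0},
  {"tx": -2.5,"ty": 0,"tz": 0,"turn": 0,"hand": 1.0},
  {"tx": -2.5,"ty": 0,"tz": 0,"turn": 0,"hand": 1.0},
  {"tx": -2.5,"ty": 0,"tz": 0,"turn": 0,"hand": 1.0},
  {"tx": -1,"ty": 0,"tz": 0,"turn": 0,"hand": 1.0},
  {"tx": 0,"ty": 0,"tz": 0,"turn": 0,"hand": 1.0},
])

```text
clock: 15.18
tool_pos: [0.5937, -0.1513, 0.3252]
tcp_rot: [-0.548, -0.439, 0.56, -0.44]
ft_force: [0.1, -0.4, 0.3]
width: 0.013
```

```bash
python3 foot.py 0.1465 0.415 0.231 -0.0035 w_wrist .095; python3 -c "
import cv2
p=cv2.imread('pics/w_wrist.png');cv2.imwrite('pics/w_crop.png',cv2.resize(p[150:300,190:330],None,fx=4,fy=4,interpolation=cv2.INTER_CUBIC))"
```

```text
15.1833 tcp [ 0.5937 -0.1513  0.3252] down axis [-0.0114 -0.0116 -0.9999] yaw -13.2 w 0.012960527899184894 F [ 0.1 -0.4  0.3]
foot [ 0.5928 -0.1496  0.1786] err [-0.1778  0.3806  0.    ] ty,tz cm [ -0.24 -25.98 -33.01]
proj foot [255. 194.] proj top [254.2 252.6] target mouth [ -42.8 -215.7]
```

View pics/w_crop.png

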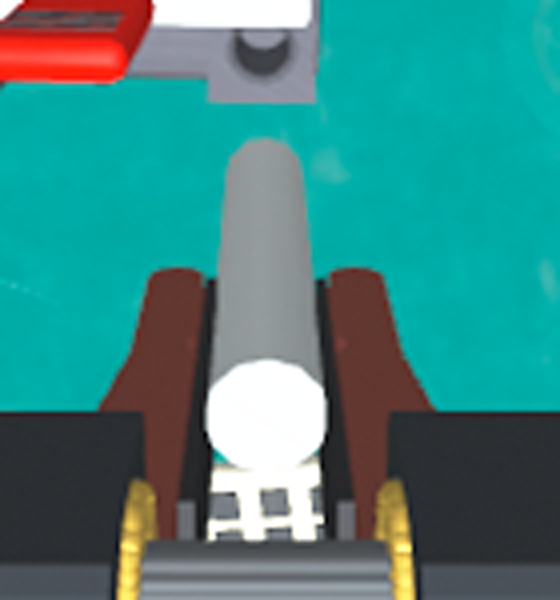

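Request:
move_arm([
  {"tx": -0.2,"ty": -2.1,"tz": -2.65,"turn": 0,"hand": 1.0},
  {"tx": -0.2,"ty": -2.1,"tz": -2.65,"turn": 0,"hand": 1.0},
  {"tx": -0.2,"ty": -2.1,"tz": -2.65,"turn": 0,"hand": 1.0},
  {"tx": -0.2,"ty": -2.1,"tz": -2.65,"turn": 0,"hand": 1.0},
  {"tx": -0.2,"ty": -2.1,"tz": -2.65,"turn": 0,"hand": 1.0},
  {"tx": -0.2,"ty": -2.1,"tz": -2.65,"turn": 0,"hand": 1.0},
  {"tx": -0.2,"ty": -2.1,"tz": -2.65,"turn": 0,"hand": 1.0},
  {"tx": -0.2,"ty": -2.1,"tz": -2.65,"turn": 0,"hand": 1.0},
  {"tx": -0.2,"ty": -2.1,"tz": -2.65,"turn": 0,"hand": 1.0},
  {"tx": 0,"ty": -2.1,"tz": -2.6,"turn": 0,"hand": 1.0},
  {"tx": 0,"ty": -1.8,"tz": -2.2,"turn": 0,"hand": 1.0},
  {"tx": 0,"ty": -1.0,"tz": -1.4,"turn": 0,"hand": 1.0},
  {"tx": 0,"ty": 0,"tz": 0,"turn": 0,"hand": 1.0},
  {"tx": 0,"ty": 0,"tz": 0,"turn": 0,"hand": 1.0},
])

```text
clock: 16.4
tool_pos: [0.4202, 0.2085, 0.3114]
tcp_rot: [-0.537, -0.446, 0.572, -0.431]
ft_force: [0.2, -1.2, -1.3]
width: 0.013
```

```bash
python3 foot.py 0.1465 0.415 0.231 -0.0035 x_wrist .095
```

```text
16.4 tcp [0.4202 0.2085 0.3114] down axis [-0.0511 -0.0144 -0.9986] yaw -13.4 w 0.012972717617590446 F [ 0.2 -1.2 -1.3]
foot [0.4135 0.2098 0.165 ] err [0.0015 0.0212 0.    ] ty,tz cm [-0.04 -0.34 -2.09]
proj foot [254.8 193.4] proj top [253.9 251.4] target mouth [257.2 141.2]
```

View pics/x_wrist.png

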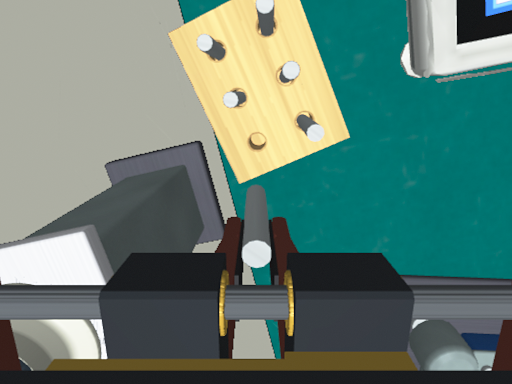

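Request:
move_arm([
  {"tx": 0,"ty": -0.15,"tz": -1.0,"turn": 0,"hand": 1.0},
  {"tx": 0,"ty": -0.15,"tz": -1.0,"turn": 0,"hand": 1.0},
  {"tx": 1.5,"ty": 0.06,"tz": -0.04,"turn": 0,"hand": 1.0},
  {"tx": 1.5,"ty": 0.05,"tz": -0.03,"turn": 0,"hand": 1.0},
  {"tx": 1.5,"ty": 0.04,"tz": -0.03,"turn": 0,"hand": 1.0},
  {"tx": 1.5,"ty": 0.03,"tz": -0.02,"turn": 0,"hand": 1.0},
  {"tx": 1.5,"ty": 0.03,"tz": -0.02,"turn": 0,"hand": 1.0},
  {"tx": 0,"ty": 0,"tz": 0,"turn": 0,"hand": 1.0},
  {"tx": 0,"ty": 0,"tz": 0,"turn": 0,"hand": 1.0},
])

```text
clock: 17.2
tool_pos: [0.4257, 0.2275, 0.2303]
tcp_rot: [-0.539, -0.442, 0.575, -0.427]
ft_force: [0.8, -1.0, -0.3]
width: 0.0131
```

```bash
python3 foot.py 0.1465 0.415 0.231 -0.0035 y_wrist .095; python3 -c "
import cv2
p=cv2.imread('pics/y_wrist.png');cv2.imwrite('pics/y_crop.png',cv2.resize(p[130:290,190:330],None,fx=4,fy=4,interpolation=cv2.INTER_CUBIC))"
```

```text
17.2 tcp [0.4257 0.2275 0.2303] down axis [-0.0528 -0.0147 -0.9985] yaw -14.1 w 0.013054927400014694 F [ 0.8 -1.  -0.3]
foot [0.4188 0.2287 0.0839] err [-0.0038  0.0023  0.    ] ty,tz cm [ 0.02 -0.42 -0.13]
proj foot [255.1 193.6] proj top [254.4 251.8] target mouth [252.5 178.2]
```

View pics/y_crop.png

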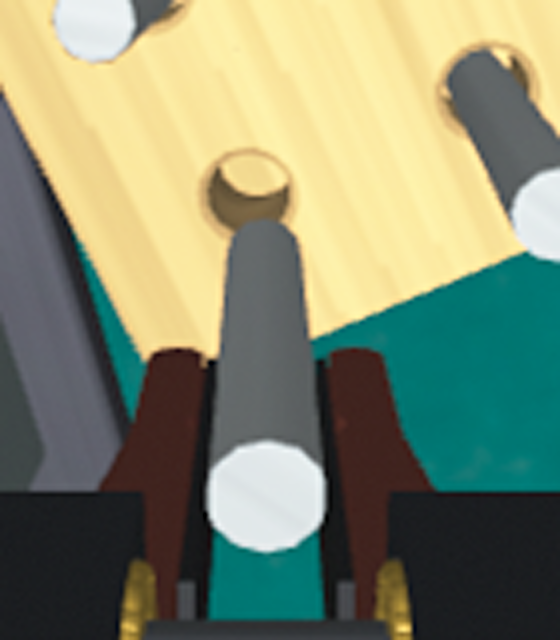

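Request:
move_arm([
  {"tx": 0,"ty": -0.38,"tz": -0.13,"turn": 0,"hand": 1.0},
  {"tx": 0.9,"ty": 0.04,"tz": -0.03,"turn": 0,"hand": 1.0},
  {"tx": 0.9,"ty": 0.04,"tz": -0.03,"turn": 0,"hand": 1.0},
  {"tx": 0.8,"ty": 0.04,"tz": -0.02,"turn": 0,"hand": 1.0},
  {"tx": 0,"ty": 0,"tz": 0,"turn": 0,"hand": 1.0},
  {"tx": 0,"ty": 0,"tz": 0,"turn": 0,"hand": 1.0},
])

```text
clock: 17.75
tool_pos: [0.4234, 0.2305, 0.2053]
tcp_rot: [-0.541, -0.441, 0.574, -0.427]
ft_force: [-0.7, -0.1, -1.4]
width: 0.0132
```

```bash
python3 foot.py 0.1465 0.415 0.231 -0.0035 z_wrist .095; python3 -c "
import cv2
p=cv2.imread('pics/z_wrist.png');cv2.imwrite('pics/z_crop.png',cv2.resize(p[130:290,190:330],None,fx=4,fy=4,interpolation=cv2.INTER_CUBIC))"
```

```text
17.75 tcp [0.4234 0.2305 0.2053] down axis [-0.0481 -0.0125 -0.9988] yaw -14.2 w 0.013217860640815593 F [-0.7 -0.1 -1.4]
foot [0.4172 0.2321 0.0589] err [-0.0022 -0.0011  0.    ] ty,tz cm [ 0.01 -0.19  0.16]
proj foot [255.1 193.6] proj top [254.4 251.8] target mouth [253.5 190.1]
```

View pics/z_crop.png

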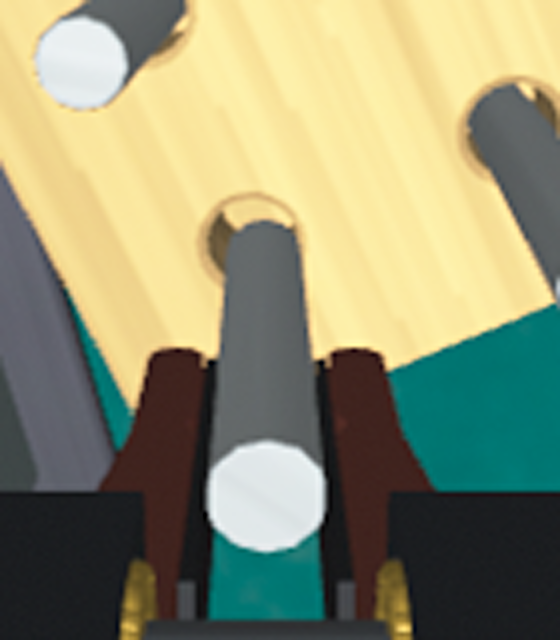

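Request:
move_arm([
  {"tx": 0,"ty": -0.25,"tz": 0.13,"turn": 0,"hand": 1.0},
  {"tx": 0.6,"ty": 0,"tz": 0,"turn": 0,"hand": 1.0},
  {"tx": 0.6,"ty": 0,"tz": 0,"turn": 0,"hand": 1.0},
  {"tx": 0.6,"ty": 0,"tz": 0,"turn": 0,"hand": 1.0},
  {"tx": 0,"ty": 0,"tz": 0,"turn": 0,"hand": 1.0},
])

```text
clock: 18.22
tool_pos: [0.4196, 0.2296, 0.1865]
tcp_rot: [-0.542, -0.441, 0.573, -0.428]
ft_force: [0.2, -0.7, -0.6]
width: 0.0133
```

```bash
python3 foot.py 0.1465 0.415 0.231 -0.0035
```

```text
18.2167 tcp [0.4196 0.2296 0.1865] down axis [-0.0469 -0.0121 -0.9988] yaw -14.2 w 0.013280534703132753 F [ 0.2 -0.7 -0.6]
foot [0.4136 0.2312 0.0401] err [ 0.0014 -0.0002  0.    ] ty,tz cm [-0.01  0.14 -0.01]
```

Request:
move_arm([
  {"tx": 0.6,"ty": 0.08,"tz": -0.01,"turn": 0,"hand": 1.0},
  {"tx": 0.6,"ty": 0.03,"tz": -0.01,"turn": 0,"hand": 1.0},
  {"tx": 0.6,"ty": 0.02,"tz": -0.01,"turn": 0,"hand": 1.0},
  {"tx": 0,"ty": 0,"tz": 0,"turn": 0,"hand": 1.0},
])

```text
clock: 18.55
tool_pos: [0.4199, 0.2291, 0.166]
tcp_rot: [-0.542, -0.441, 0.574, -0.428]
ft_force: [-0.3, -0.4, -1.9]
width: 0.0133
```

```bash
python3 foot.py 0.1465 0.415 0.231 -0.0035
```

```text
18.55 tcp [0.4199 0.2291 0.166 ] down axis [-0.0479 -0.0126 -0.9988] yaw -14.2 w 0.013278567825446489 F [-0.3 -0.4 -1.9]
foot [0.4137 0.2307 0.0196] err [0.0013 0.0003 0.    ] ty,tz cm [-0.01  0.12 -0.06]
```

Request:
move_arm([
  {"tx": 0.5,"ty": 0.05,"tz": -0.01,"turn": 0,"hand": 1.0},
  {"tx": 0.4,"ty": 0.03,"tz": -0.01,"turn": 0,"hand": 1.0},
  {"tx": 0,"ty": 0,"tz": 0,"turn": 0,"hand": 1.0},
])

```text
clock: 18.8
tool_pos: [0.4203, 0.2291, 0.1564]
tcp_rot: [-0.542, -0.441, 0.574, -0.427]
ft_force: [-0.6, -0.2, 1.5]
width: 0.0134
```

```bash
python3 foot.py 0.1465 0.415 0.231 -0.0035
```

```text
18.8 tcp [0.4203 0.2291 0.1564] down axis [-0.0479 -0.0124 -0.9988] yaw -14.2 w 0.013369437696686928 F [-0.6 -0.2  1.5]
foot [0.4141 0.2307 0.01  ] err [0.0009 0.0003 0.    ] ty,tz cm [-0.    0.08 -0.05]
```

Request:
move_arm([
  {"tx": 0,"ty": 0,"tz": 0,"turn": 0,"hand": 3.0},
  {"tx": 0,"ty": 0,"tz": 0,"turn": 0,"hand": 3.0},
  {"tx": 0,"ty": 0,"tz": 0,"turn": 0,"hand": 3.0},
  {"tx": -2,"ty": -0.09,"tz": 0.05,"turn": 0,"hand": 3.0},
  {"tx": -2.5,"ty": -0.11,"tz": 0.06,"turn": 0,"hand": 3.0},
  {"tx": -3,"ty": -0.13,"tz": 0.07,"turn": 0,"hand": 3.0},
  {"tx": -3,"ty": -0.13,"tz": 0.07,"turn": 0,"hand": 3.0},
  {"tx": -2,"ty": 0,"tz": 0,"turn": 0,"hand": 3.0},
  {"tx": 0,"ty": 0,"tz": 0,"turn": 0,"hand": 3.0},
])

```text
clock: 19.55
tool_pos: [0.4208, 0.229, 0.2853]
tcp_rot: [-0.541, -0.441, 0.575, -0.427]
ft_force: [0.0, 0.8, 0.3]
width: 0.0301
```

```bash
python3 foot.py 0.061 0.551 -0.1255 0 aa_wrist 0; python3 - <<'E'
from h import *
z=np.load("aa_wrist.npz");p,d,K,T=[z[k] for k in "pdKT"];W=cloud(d,K,T)
m=(W[...,2]>.09)&(W[...,2]<.15)&(W[...,1]>.2)&(W[...,1]<.4)&(W[...,0]<.55)
n,l,st,ce=cv2.connectedComponentsWithStats(m.astype(np.uint8))
for i in range(1,n):
    if st[i,4]>15:
        q=W[l==i];zz=np.nanmax(q[:,2]);q=q[q[:,2]>zz-.006];print(st[i],np.nanmean(q,0).round(4))
E
```

```text
19.55 tcp [0.4208 0.229  0.2853] down axis [-0.0499 -0.0135 -0.9987] yaw -14.2 w 0.03014982907824164 F [0.  0.8 0.3]
foot [0.4177 0.2282 0.2244] err [ 0.1333 -0.3537  0.    ] ty,tz cm [-0.19 21.58 31.04]
proj foot [254.6 250.9] proj top [254.6 250.9] target mouth [431.9 407. ]
[257  16  21  31 495] [0.4496 0.3389 0.1298]
[194  58  21  20 318] [0.3961 0.3287 0.1049]
[285  88  22  20 338] [0.4589 0.2902 0.1299]
[223 117  19  19 258] [0.4053 0.28   0.105 ]
[309 146  25  27 452] [0.4682 0.2395 0.1299]
[249 169  17  20 264] [0.4146 0.232  0.105 ]
```

View pics/aa_wrist.png

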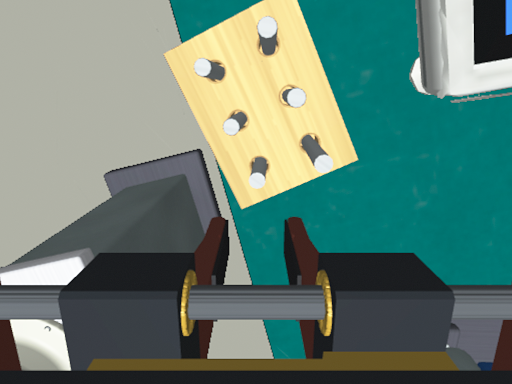

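Both pins are home, their tops level with the fixed neighbours (0.105 and 0.130). Now I'll go to the handle and turn the jaws across it.

Request:
move_arm([
  {"tx": -0.2,"ty": 1.9,"tz": 2.7,"turn": 0,"hand": 5.0},
  {"tx": -0.2,"ty": 1.9,"tz": 2.7,"turn": 0,"hand": 5.0},
  {"tx": 0,"ty": 1.9,"tz": 2.7,"turn": 0,"hand": 5.0},
  {"tx": 0,"ty": 1.9,"tz": 2.7,"turn": 0,"hand": 5.0},
  {"tx": 0,"ty": 1.9,"tz": 2.7,"turn": 0,"hand": 5.0},
  {"tx": 0,"ty": 1.9,"tz": 2.7,"turn": 0,"hand": 5.0},
  {"tx": 0,"ty": 1.9,"tz": 2.7,"turn": 0,"hand": 5.0},
  {"tx": 0,"ty": 1.9,"tz": 2.7,"turn": 0,"hand": 5.0},
  {"tx": 0,"ty": 1.9,"tz": 2.7,"turn": 0,"hand": 5.0},
  {"tx": 0,"ty": 1.7,"tz": 2.7,"turn": 0,"hand": 5.0},
  {"tx": 0,"ty": 1.2,"tz": 2.0,"turn": 0,"hand": 5.0},
  {"tx": 0,"ty": 0,"tz": 0,"turn": 0,"hand": 5.0},
])

```text
clock: 20.6
tool_pos: [0.5457, -0.1142, 0.26]
tcp_rot: [-0.532, -0.45, 0.579, -0.423]
ft_force: [0.1, 1.0, -0.5]
width: 0.0499
```

Request:
move_arm([
  {"tx": 0,"ty": 0,"tz": 0,"turn": -6,"hand": 5.0},
  {"tx": 0,"ty": 0,"tz": 0,"turn": -6,"hand": 5.0},
  {"tx": 0,"ty": 0,"tz": 0,"turn": -6,"hand": 5.0},
  {"tx": 0,"ty": 0,"tz": 0,"turn": -6,"hand": 5.0},
  {"tx": 0,"ty": 0,"tz": 0,"turn": -6,"hand": 5.0},
  {"tx": 0,"ty": 0,"tz": 0,"turn": -6,"hand": 5.0},
  {"tx": 0,"ty": 0,"tz": 0,"turn": -6,"hand": 5.0},
  {"tx": 0,"ty": 0,"tz": 0,"turn": -6,"hand": 5.0},
  {"tx": 0,"ty": 0,"tz": 0,"turn": -6,"hand": 5.0},
  {"tx": 0,"ty": 0,"tz": 0,"turn": -6,"hand": 5.0},
  {"tx": 0,"ty": 0,"tz": 0,"turn": -6,"hand": 5.0},
  {"tx": 0,"ty": 0,"tz": 0,"turn": 0,"hand": 5.0},
])

```text
clock: 21.6
tool_pos: [0.5396, -0.1075, 0.2354]
tcp_rot: [0.197, 0.711, -0.22, 0.639]
ft_force: [0.4, -0.2, 0.7]
width: 0.0501
```

```bash
python3 foot.py 0.061 0.551 -0.1255 0 ab_wrist 0; python3 pins.py ac_wrist; python3 -c "
from h import *
print(sense()['joints'].round(3))"
```

```text
21.6 tcp [ 0.5396 -0.1075  0.2354] down axis [-1.069e-01 -7.000e-04 -9.943e-01] yaw 55.8 w 0.05009056600513123 F [ 0.4 -0.2  0.7]
foot [ 0.5331 -0.1075  0.1747] err [ 0.0179 -0.018   0.    ] ty,tz cm [-0.19 -0.48  2.48]
proj foot [256.2 249. ] proj top [256.2 249. ] target mouth [259.8 222.7]
21.65 [ 0.53952954 -0.10744043  0.2350783 ] 0.05013428436061283
[[-0.107  0.565  0.818]
 [-0.     0.823 -0.569]
 [-0.994 -0.061 -0.088]]
[ 238  223   32   62 1335] [ 0.549  -0.1246  0.1414] tool cm [ 9.22 -0.3   2.57]
[-0.246  0.03   1.415 -0.027  1.8   -1.215]
```

View pics/ac_wrist.png

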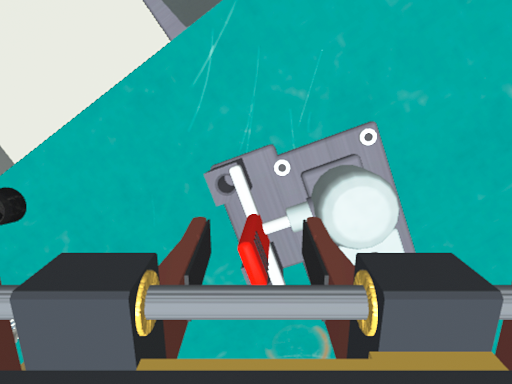

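Request:
move_arm([
  {"tx": -1.5,"ty": 0,"tz": 0,"turn": -5,"hand": 5.0},
  {"tx": -1.5,"ty": 0,"tz": 0,"turn": -5,"hand": 5.0},
  {"tx": -1.0,"ty": 0,"tz": 0,"turn": -5,"hand": 5.0},
  {"tx": -0.5,"ty": 0,"tz": 0,"turn": -3.5,"hand": 5.0},
  {"tx": 0,"ty": 0,"tz": 0,"turn": 0,"hand": 5.0},
])

```text
clock: 22.12
tool_pos: [0.5436, -0.1059, 0.278]
tcp_rot: [0.095, 0.738, -0.106, 0.659]
ft_force: [0.3, -0.1, -0.0]
width: 0.0499
```

```bash
python3 foot.py 0.061 0.551 -0.1255 0 ; python3 pins.py ad_wrist; python3 -c "
from h import *
for t in ('latch_handle',): print(spotter.place_of('wrist',t)[:2])
grab('scene','ad_scene')
print(spotter.place_of('scene','latch_handle')[:2])
"
```

```text
22.1167 tcp [ 0.5436 -0.1059  0.278 ] down axis [-1.126e-01  9.000e-04 -9.936e-01] yaw 73.8 w 0.049871649629665046 F [ 0.3 -0.1 -0. ]
foot [ 0.5367 -0.1058  0.2174] err [ 0.0143 -0.0197  0.    ] ty,tz cm [-0.16 -1.49  1.92]
22.1167 [ 0.54357272 -0.10587414  0.27803302] 0.049871649629665046
[[-0.113  0.28   0.954]
 [ 0.001  0.96  -0.281]
 [-0.994 -0.031 -0.108]]
[233 205  18  54 796] [ 0.5502 -0.1251  0.1405] tool cm [13.59 -1.24  2.66]
[{'centre': [0.552, -0.1301, 0.1246], 'conf': 0.97}]
[{'centre': [0.5501, -0.1273, 0.1218], 'conf': 0.54}]
```

View pics/ad_wrist.png

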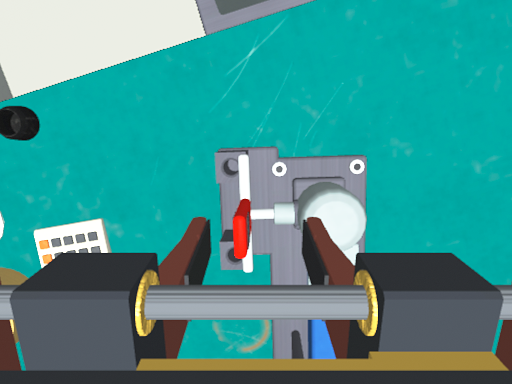

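Request:
move_arm([
  {"tx": 0,"ty": -0.7,"tz": 0.9,"turn": -1.5,"hand": 5.0},
  {"tx": 0,"ty": -0.7,"tz": 0.9,"turn": 0,"hand": 5.0},
  {"tx": 1.5,"ty": 0.04,"tz": 0.16,"turn": 0,"hand": 5.0},
  {"tx": 1.5,"ty": 0.04,"tz": 0.16,"turn": 0,"hand": 5.0},
  {"tx": 1.0,"ty": 0.03,"tz": 0.1,"turn": 0,"hand": 5.0},
  {"tx": 0,"ty": 0,"tz": 0,"turn": 0,"hand": 5.0},
])

```text
clock: 22.82
tool_pos: [0.5569, -0.126, 0.23]
tcp_rot: [0.091, 0.741, -0.101, 0.658]
ft_force: [-0.1, 0.0, -0.1]
width: 0.0498
```

```bash
python3 foot.py 0.061 0.551 -0.1255 0 ; python3 pins.py ae_wrist
```

```text
22.8167 tcp [ 0.5569 -0.126   0.23  ] down axis [-0.1178  0.0024 -0.993 ] yaw 74.5 w 0.049827850920493605 F [-0.1  0.  -0.1]
foot [ 0.5497 -0.1258  0.1694] err [0.0013 0.0003 0.    ] ty,tz cm [-0.02  0.07  0.12]
22.8167 [ 0.5568794  -0.12599253  0.22998251] 0.049827850920493605
[[-0.118  0.267  0.956]
 [ 0.002  0.963 -0.269]
 [-0.993 -0.029 -0.114]]
[ 250  194   20   67 1146] [ 0.5505 -0.1253  0.142 ] tool cm [8.82 0.15 0.38]
```

View pics/ae_wrist.png

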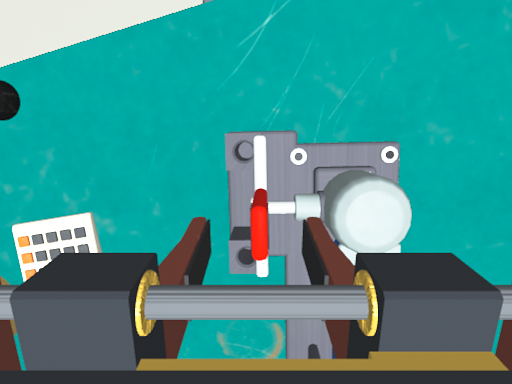

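Request:
move_arm([
  {"tx": 1.3,"ty": 0.1,"tz": 0.25,"turn": 0,"hand": 4.0},
  {"tx": 1.2,"ty": 0.04,"tz": 0.14,"turn": 0,"hand": 4.0},
  {"tx": 1.2,"ty": 0.04,"tz": 0.14,"turn": 0,"hand": 4.0},
  {"tx": 0.8,"ty": 0.02,"tz": 0.1,"turn": 0,"hand": 4.0},
  {"tx": 0,"ty": 0,"tz": 0,"turn": 0,"hand": 4.0},
])

```text
clock: 23.28
tool_pos: [0.5589, -0.1258, 0.1825]
tcp_rot: [0.091, 0.74, -0.101, 0.659]
ft_force: [0.1, -0.2, 0.3]
width: 0.0401
```

```bash
python3 foot.py 0.061 0.551 -0.1255 0 ; python3 pins.py af_wrist
```

```text
23.2833 tcp [ 0.5589 -0.1258  0.1825] down axis [-0.1151  0.0016 -0.9934] yaw 74.4 w 0.04014428402621835 F [ 0.1 -0.2  0.3]
foot [ 0.5519 -0.1257  0.1219] err [-0.0009  0.0002  0.    ] ty,tz cm [ 0.01 -0.01 -0.09]
23.2833 [ 0.55887592 -0.12575009  0.18247418] 0.04014428402621835
[[-0.115  0.269  0.956]
 [ 0.002  0.963 -0.27 ]
 [-0.993 -0.03  -0.111]]
[ 243  205   26   80 1821] [ 0.5478 -0.1247  0.1415] tool cm [ 4.2  -0.07 -0.63]
[ 181  217   40   68 1240] [ 0.5406 -0.1465  0.147 ] tool cm [ 3.73 -2.39 -0.79]
[ 293  217   41   68 1302] [ 0.5533 -0.1008  0.147 ] tool cm [ 3.6   2.35 -0.81]
```

View pics/af_wrist.png

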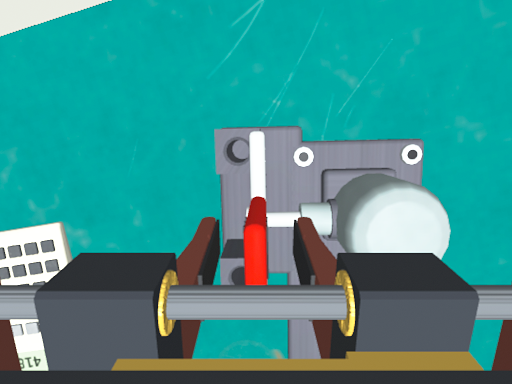

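Request:
move_arm([
  {"tx": 0,"ty": 0,"tz": 0,"turn": 0,"hand": 0.5},
  {"tx": 0,"ty": 0,"tz": 0,"turn": 0,"hand": 0.5},
  {"tx": 0,"ty": 0,"tz": 0,"turn": 0,"hand": 0.5},
  {"tx": 0,"ty": 0,"tz": 0,"turn": 0,"hand": 0.5},
  {"tx": 0,"ty": 0,"tz": 0,"turn": 0,"hand": 0.5},
  {"tx": 0,"ty": 0,"tz": 0,"turn": 0,"hand": 0.5},
], force=50)

```text
clock: 23.83
tool_pos: [0.5595, -0.1257, 0.1855]
tcp_rot: [0.091, 0.739, -0.101, 0.66]
ft_force: [-0.4, -1.3, -2.9]
width: 0.0103
```

```bash
python3 foot.py 0.061 0.551 -0.1255 0
```

```text
23.8333 tcp [ 0.5595 -0.1257  0.1855] down axis [-0.1117  0.0014 -0.9937] yaw 74.4 w 0.010284746370501799 F [-0.4 -1.3 -2.9]
foot [ 0.5527 -0.1257  0.1249] err [-0.0017  0.0002  0.    ] ty,tz cm [ 0.02 -0.03 -0.17]
```

Request:
move_arm([
  {"tx": 0,"ty": -0.5,"tz": 0,"turn": 0,"hand": 0.5},
  {"tx": 0,"ty": -0.5,"tz": 0,"turn": 0,"hand": 0.5},
  {"tx": 0,"ty": -0.5,"tz": 0,"turn": 0,"hand": 0.5},
])

```text
clock: 24.08
tool_pos: [0.557, -0.135, 0.1853]
tcp_rot: [0.093, 0.738, -0.094, 0.661]
ft_force: [2.9, 7.8, -0.7]
width: 0.01
```

```bash
python3 foot.py 0.061 0.5527 -0.1257 0
```

```text
24.0833 tcp [ 0.557  -0.135   0.1853] down axis [-0.1077  0.014  -0.9941] yaw 74.8 w 0.009957093263189632 F [ 2.9  7.8 -0.7]
foot [ 0.5505 -0.1342  0.1247] err [0.0022 0.0085 0.    ] ty,tz cm [-0.01  0.88 -0.01]
```

Request:
move_arm([
  {"tx": 0,"ty": -0.5,"tz": 0,"turn": 0,"hand": 0.5},
  {"tx": 0,"ty": -0.5,"tz": 0,"turn": 0,"hand": 0.5},
  {"tx": 0,"ty": -0.25,"tz": 0,"turn": 0,"hand": 0.5},
])

```text
clock: 24.33
tool_pos: [0.5555, -0.1412, 0.185]
tcp_rot: [0.096, 0.738, -0.085, 0.663]
ft_force: [3.2, 8.9, -0.4]
width: 0.0096
```

```bash
python3 foot.py 0.061 0.5527 -0.1257 0
```

```text
24.3333 tcp [ 0.5555 -0.1412  0.185 ] down axis [-0.1035  0.0282 -0.9942] yaw 75.3 w 0.009638265406576313 F [ 3.2  8.9 -0.4]
foot [ 0.5492 -0.1395  0.1244] err [0.0035 0.0138 0.    ] ty,tz cm [ 0.    1.43 -0.01]
```

Request:
move_arm([
  {"tx": 0,"ty": -0.45,"tz": 0,"turn": 0,"hand": 0.5},
  {"tx": 0,"ty": -0.35,"tz": 0,"turn": 0,"hand": 0.5},
  {"tx": 0,"ty": -0.15,"tz": 0,"turn": 0,"hand": 0.5},
])

```text
clock: 24.58
tool_pos: [0.5547, -0.1448, 0.1848]
tcp_rot: [0.097, 0.738, -0.079, 0.664]
ft_force: [2.3, 10.1, -0.3]
width: 0.0094
```

```bash
python3 foot.py 0.061 0.5527 -0.1257 0 ag_wrist 0
```

```text
24.5833 tcp [ 0.5547 -0.1448  0.1848] down axis [-0.1006  0.0386 -0.9942] yaw 75.7 w 0.009445316177756522 F [ 2.3 10.1 -0.3]
foot [ 0.5485 -0.1424  0.1241] err [0.0042 0.0167 0.    ] ty,tz cm [ 0.02  1.72 -0.01]
proj foot [256.5 248.8] proj top [256.5 248.8] target mouth [278.3 211.3]
```

View pics/ag_wrist.png

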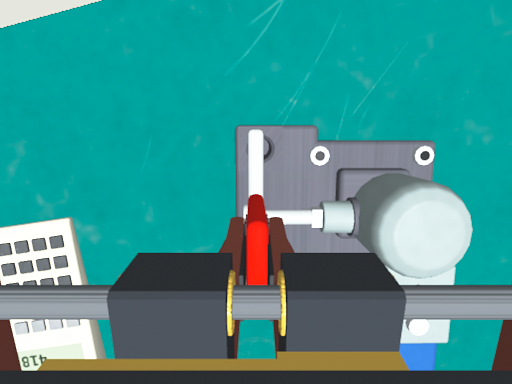

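The latch is out about 15–17 mm and the spring reads 10.4 N. Now I'll lift in small arcs, keeping the sideways push on.

Request:
move_arm([
  {"tx": -0.5,"ty": -0.2,"tz": 0.05,"turn": 0,"hand": 0.5},
  {"tx": -0.8,"ty": -0.18,"tz": 0.1,"turn": 0,"hand": 0.5},
  {"tx": -0.8,"ty": -0.18,"tz": 0.12,"turn": 0,"hand": 0.5},
])

```text
clock: 24.88
tool_pos: [0.5584, -0.1457, 0.1992]
tcp_rot: [0.098, 0.74, -0.072, 0.661]
ft_force: [5.3, 10.0, -8.9]
width: 0.0099
```

```bash
python3 foot.py 0.061 0.5527 -0.1257 0 ah_wrist 0
```

```text
24.8833 tcp [ 0.5584 -0.1457  0.1992] down axis [-0.1061  0.0494 -0.9931] yaw 76.0 w 0.009891222724833922 F [ 5.3 10.  -8.9]
foot [ 0.5519 -0.1427  0.1386] err [0.0008 0.017  0.    ] ty,tz cm [ 0.08  1.67 -0.33]
proj foot [256.7 247.1] proj top [256.7 247.1] target mouth [275.  202.8]
```

View pics/ah_wrist.png

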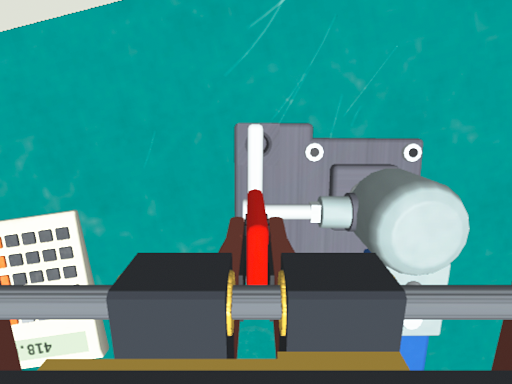

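Request:
move_arm([
  {"tx": -0.9,"ty": -0.16,"tz": 0.2,"turn": 0,"hand": 0.5},
  {"tx": -0.9,"ty": -0.16,"tz": 0.25,"turn": 0,"hand": 0.5},
  {"tx": -0.9,"ty": -0.16,"tz": 0.25,"turn": 0,"hand": 0.5},
])

```text
clock: 25.18
tool_pos: [0.5664, -0.1475, 0.2188]
tcp_rot: [0.1, 0.745, -0.066, 0.657]
ft_force: [4.1, 8.8, -8.3]
width: 0.0099
```

```bash
python3 foot.py 0.061 0.5527 -0.1257 0
```

```text
25.1833 tcp [ 0.5664 -0.1475  0.2188] down axis [-0.1177  0.0612 -0.9912] yaw 76.4 w 0.009937710948019216 F [ 4.1  8.8 -8.3]
foot [ 0.5592 -0.1438  0.1583] err [-0.0065  0.0181  0.    ] ty,tz cm [ 0.19  1.61 -1.04]
```

Request:
move_arm([
  {"tx": -0.95,"ty": -0.15,"tz": 0.35,"turn": 0,"hand": 0.5},
  {"tx": -0.95,"ty": -0.15,"tz": 0.38,"turn": 0,"hand": 0.5},
  {"tx": -0.95,"ty": -0.15,"tz": 0.4,"turn": 0,"hand": 0.5},
  {"tx": -0.9,"ty": -0.15,"tz": 0.4,"turn": 0,"hand": 0.5},
])

```text
clock: 25.52
tool_pos: [0.5825, -0.1516, 0.2453]
tcp_rot: [0.102, 0.752, -0.059, 0.648]
ft_force: [0.9, 10.1, -7.1]
width: 0.0106
```

```bash
python3 foot.py 0.061 0.5527 -0.1257 0; python3 -c "
from h import *
grab('side','ai_side');print(spotter.place_of('side','coupler')[:2])"
```

```text
25.5167 tcp [ 0.5825 -0.1516  0.2453] down axis [-0.1391  0.0767 -0.9873] yaw 76.7 w 0.010596943870548735 F [ 0.9 10.1 -7.1]
foot [ 0.574  -0.1469  0.1851] err [-0.0213  0.0212  0.    ] ty,tz cm [ 0.46  1.57 -2.52]
[{'centre': [0.5817, -0.0532, 0.1386], 'conf': 0.64}]
```

View pics/ai_side.png

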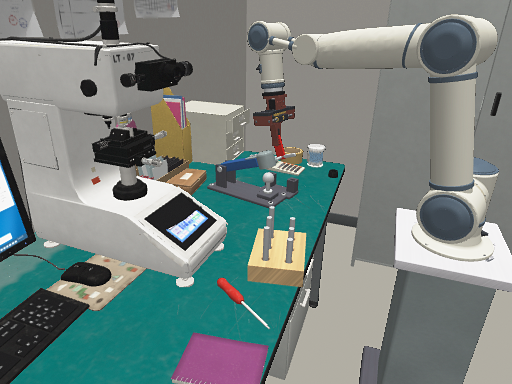

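Request:
move_arm([
  {"tx": -0.9,"ty": -0.15,"tz": 0.45,"turn": 0,"hand": 0.5},
  {"tx": -0.9,"ty": -0.15,"tz": 0.45,"turn": 0,"hand": 0.5},
  {"tx": -0.7,"ty": -0.15,"tz": 0.4,"turn": 0,"hand": 0.5},
  {"tx": -0.2,"ty": -0.15,"tz": 0.05,"turn": 0,"hand": 0.5},
  {"tx": -0.15,"ty": -0.15,"tz": 0,"turn": 0,"hand": 0.5},
  {"tx": -0.15,"ty": -0.15,"tz": 0,"turn": 0,"hand": 0.5},
])

```text
clock: 26.12
tool_pos: [0.5971, -0.1553, 0.2621]
tcp_rot: [0.104, 0.761, -0.05, 0.638]
ft_force: [2.3, 9.6, -4.3]
width: 0.0109
```

```bash
python3 foot.py 0.061 0.5527 -0.1257 0; python3 -c "
from h import *
grab('side','aj_side');print(spotter.place_of('side','coupler')[:2]);print(spotter.place_of('side','loupe')[:1],spotter.place_of('side','screwdriver')[:1])
grab('wrist','aj_wrist')
s=sense();print(s['tool_pos'],s['qd'].round(4),s['ft_force'])"
```

```text
26.1167 tcp [ 0.5971 -0.1553  0.2621] down axis [-0.164   0.0942 -0.9819] yaw 77.2 w 0.010864892031937145 F [ 2.3  9.6 -4.3]
foot [ 0.5871 -0.1496  0.2022] err [-0.0344  0.0239  0.    ] ty,tz cm [ 0.79  1.56 -3.81]
[{'centre': [0.5888, -0.0577, 0.1629], 'conf': 0.68}]
[{'centre': [0.3934, -0.3455, -0.0007], 'conf': 0.63}] [{'centre': [0.459, 0.4693, -0.0016], 'conf': 0.65}]
[ 0.59712945 -0.1553056   0.26217417] [ 0.     -0.0002  0.0006  0.0005 -0.004  -0.0006] [ 1.63249765  9.43624765 -4.93664696]
```

View pics/aj_wrist.png

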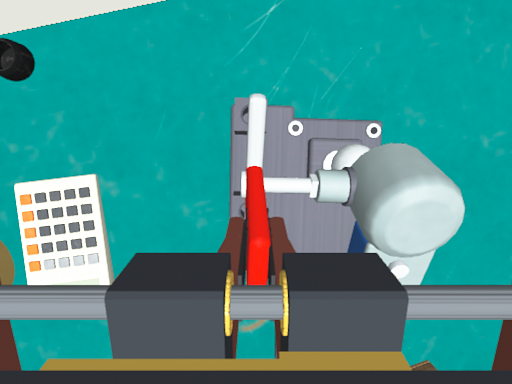

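View pics/aj_side.png

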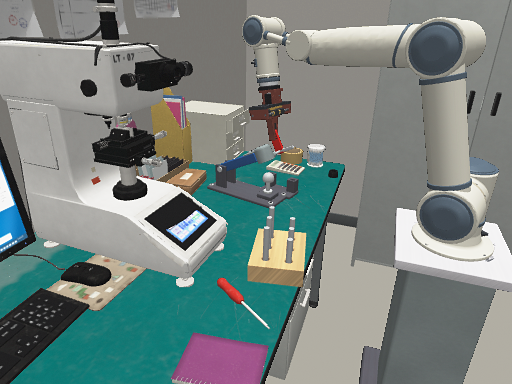

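The coupler is about 80 mm up, the arm is at rest and the grip is holding. I'll hand in now.

```bash
python3 -c "
from h import *
print(r.close_job()); s=sense();print(s['clock'],s['tool_pos'],s['width'])"
```

```text
the job is handed in; nothing more can be done
None
the job is handed in; nothing more can be done
```

The job is handed in at about 26 s of the 69 s allowed, with the coupler held raised on the latch handle. I got no verdict back.

- **Pins:** Both keeper pins were drawn and stand in the empty holes of their own rows. After I let go, depth showed their tops level with the fixed pins beside them, at 0.105 m for short and 0.130 m for long.
- **Latch:** I pulled the handle about 17 mm sideways by hand travel. The spring force of about 10.4 N suggests nearer 14–15 mm. Both are past the 11 mm needed to free the bolt, and the tongue was still seated on the ball at that point.
- **Lift:** In my last check the side camera put the coupler at about 0.163 m, roughly 80 mm above its seat, good to about 4 mm. The ball showed clear in the image, the joints were nearly still and the fingers were closed on the handle.
- **Screwdriver and loupe:** Both were found within about 7 mm of where they were first seen, close to the detector's error.

The tool gradually tilted to about 0.19 rad during the moves, because each one starts from the measured pose. While inserting the long pin it touched the hole wall with about 5–7 N, which I corrected before going on.

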